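Load the bench tape dispenser with the roll at the back of the tape stand

ROBOT

A 6-joint arm with a two-finger parallel gripper is mounted at the origin on a cart in front of the work surface, level with it; the furniture and walls round the work are solid. World frame = base frame: x ahead of the robot, y to its left, z up, the work surface at z = 0. Lengths are in m, angles in rad, forces in N, time in s.
With the tool pointing down it reaches from about 0.25 to 0.725 m from the base axis. Payload 4 kg.
Tool frame: the origin (TCP) lies midway between the tips of the shut fingers; the grasp point (between the pads) lies 19 mm behind it; z points along the fingers, y is the line along which they close (so a half turn about z gives the same grasp; the last joint's range is limited). The gripper opens to 85 mm and grips with 20 to 120 N. Pads are 22 mm wide; open, the fingers measure 114 mm over their backs; the gripper's body (76 mm by 85 mm) begins 54 mm behind the grasp point. The pads swing forward as they close: fully open they stand 13 mm farther back than shut.
Start: joints at [-1.144, 0.241, 0.005, 1.335, 0, 1.571], TCP at [0.207, -0.455, 0.231] pointing down, gripper open.
Joint ranges: [-2.72, 2.72], [-1.05, 1.87], [-1.09, 1.28], [-1.99, 2.15], [-1.42, 1.44], [-3.14, 3.14]. Speed limits (rad/s): [2.79, 2.79, 3.14, 3.14, 3.14, 3.14].

INTERFACE

Orientations are given as a unit quaternion [x, y, z, w].
In Python, from workcell import bot gives the robot as it stands.
- The arm moves only by the tool move_arm, never from a script. Its argument "motion" is a list of rows, each an object of numbers: "x", "y", "z": the shift along the tool's x, y, z in cm; "yaw": the turn about the tool's z in degrees. A call has 1 to 20 rows; each row is the pose to reach, as a shift and turn from the pose commanded when the call began, along the tool's axes at that moment; what a row does not reach only later rows make up. A row lasts 1/8 s, in which the tool goes at most 62.5 mm and 10.7 degrees, less where a joint would pass 70% of its speed; a pose out of reach is approached as far as the arm can. A call with a gripper value outside its range is refused whole. "gripper" is the opening, from -1 (shut) to 1 (fully open), set as the call begins (left out, the last holds). The fingers move at their own pace and stop on an object; the grip force is fixed at half the most. Time passes only in rows, so rows that repeat a pose let the fingers close. It gives the time, the measured TCP pose, the force, the opening and the grip force at its end, in the units of the state.
- bot.get_obs(): the state, without advancing time (a new reading comes with each control period).
- bot.camera(name): name is "scene" or "top"; returns the picture (384x512x3 uint8, blue, green, red); there is no depth.
- bot.camera_model(name): a dict with "K" (3x3 intrinsics, pixels), "world_from_camera" (4x4, takes a point from camera to world coordinates). Camera axes: x right, y down, z forward; pixel columns grow to the right and rows downward; lengths in m; the calibration is good to about 2 mm. A picture is of the moment at which its call begins. camera_model takes no time and is no camera call.
- bot.job_done(): hands the job in; it is judged then, once.
Trained networks look in the newest picture that a camera, given by its name, has taken for a name from the list of things; names that differ only in an ending like _2 or _b are one class to them, and where a whole thing is asked for, a point or a joint stands for the part that bears it (a point fixed in the world has none). Each returns a list of dicts, best first, with "score" (0 to 1); they miss things now and then, are a little off and sometimes report something else, mostly with a low value. They report only what shows in the picture. A call takes as long as a camera call. They do not tell look-alikes from the thing itself.
- bot.cut_out(camera, name): "mask" (384x512 bool, what is visible of it) and "centre" ([row, column] in pixels, amid what is visible of it).
The state is a dict: "clock": time; "joint_pos": joint angles; "joint_vel": joint speeds; "tau": joint torques, N m; "eef_pos": TCP position; "tool_rot": TCP orientation; "ft_force": force on the tool from outside, world axes, zero at the start; "ft_torque": the same for the moment, N m; "grip_width": finger opening in m; "grasp_force": force on a finger pad.
Only numpy, scipy, OpenCV 4.12 (cv2) and the standard library are available. Lean on these libraries where they do the work, as an engineer would, in place of code of your own. Each camera call takes 0.05 s, during which the arm holds its last target. There are 200 camera calls.

TASK

Put the wide masking-tape roll into the tape dispenser. It hangs innermost on the full tape stand, so first slide the two rolls in front of it off the arm and hang both on the empty stand; then set the masking-tape roll upright on the dispenser's two rollers, between its cheeks, and finally hang the other two rolls back on the first stand, each in the very place it had. Leave the flux tin, the loupe and the side cutters where they are.

Things in the scene. Friction and masses are not known exactly. Their poses are not given: they have to be found in the camera images.
- tape_stand: Full stand, fixed: 205x96x10 mm grey foot; 12 mm rod rises at x=+95 mm, then runs level along its -x, axis at z=95, y=0, to a cap at x=-95. Two collars (x=+21.5, -30.5) and the cap are 17 mm thick. Places: x=+47.5 innermost, -4.5 middle, -56.5 front. Rolls hang by the bore, centre z=82; lift 13 mm and slide to -x past the cap to free them. Origin on the bench, z up.
- spare_stand: Empty stand, fixed to the bench: the same in every measure, and with the same frame, as the full one. Its arm is free at the start; a roll goes on with its bore centred on the arm (centre z=95 mm), from beyond the cap along +x, and is then lowered 13 mm on the rod between the collars.
- dispenser: Tape dispenser, fixed: dark base 150x62x13 mm; two grey cheeks 33 mm apart (along y), upright to z=46, flared outward to z=61 mm; two rollers, 16 mm diameter, along y, at x=-24 and +24, z=26 mm. Toothed cutter at x=-60 to -83, up to z=44 mm. A seated masking roll has its axis along y and its centre near x=0, y=0, z=74 mm. Origin on the bench, z up, -x is the cutter end.
- masking_roll: Wide buff roll of masking tape: 92 mm outside diameter, 38 mm bore, 24 mm wide, about 110 g. Origin at its centre, x along the roll's axis (level, along the arm). Starts innermost on the full stand. Grip any roll from above across its flat faces at the top of the rim; the rod runs below: the masking roll's rim is 27 mm thick from outside to bore.
- insulating_roll: Black roll of insulating tape: 76 mm outside diameter, 38 mm bore (rim 19 mm thick), 19 mm wide, about 70 g. Origin at its centre, x along the roll's axis. Starts in the middle or the front place of the full stand; beside each roll there are at least 27 mm free for a finger.
- film_roll: Narrow amber roll of film tape, the smallest: 68 mm outside diameter, 38 mm bore (rim 15 mm thick; the collars beside it stand 2.5 mm above the rod, so keep fingertips within about 11 mm of its top), 12 mm wide, about 40 g. Origin at its centre, x along the roll's axis. Starts in the front or the middle place of the full stand.
- flux_tin: Round flat tin, red lid over white, 52 mm diameter, 23 mm high, standing on the bench. Origin at the centre of its underside. To be left alone.
- loupe: Small black eye loupe, 37 mm diameter, 30 mm high, standing on its wide rim. Origin at the centre of its underside. To be left alone.
- side_cutters: Small side cutters with blue and yellow handles, 112x48x11 mm, lying on the bench. Origin at the centre of the underside, y along the tool. To be left alone.
Things that resemble listed ones, but are neither listed nor needed, are in the scene too. Leave any pink or white look-alike of the film_roll alone.

How it is judged:
By the outcome, as a careful person would: the job done as asked, in the order asked, and still so for the second after the job is handed in, with the robot touching nothing.
It also fails if it takes over 128 s, if anything falls off the work surface, if the arm or the gripper's body presses on something with over 40 N, if the wrist force passes 120 N, or if a joint passes its speed limit or range.

## Working session

There is one attempt and no reset: what is moved stays moved. The work goes in short steps, Python scripts to look and compute and a tool call to move; the robot and the scene stay as the last step left them, time stands still between calls to the robot, and variables do not carry over. Pictures are saved under pics/ and viewed, at most 14 in all, crops included, and the job is handed in when it is done.

Besides the shell and the picture viewer there is one more tool, called after ">>>" by a JSON object that holds its "method" and its "body". move_arm: Moves the arm, as the interface text tells. Its arguments: {"type":"object","properties":{"motion":{"type":"array"},"gripper":{"type":"number"}},"required":["motion"]}

```bash
mkdir -p pics; cat > h.py <<'E'
from workcell import bot
import numpy as np, cv2
from scipy.spatial.transform import Rotation as R
def model(c):
    m=bot.camera_model(c); return np.array(m["K"]),np.array(m["world_from_camera"])
def unproj(c,rc,z):
    K,T=model(c); d=T[:3,:3]@np.linalg.solve(K,[rc[1],rc[0],1.]); o=T[:3,3]
    return o+d*(z-o[2])/d[2]
def proj(c,P):
    K,T=model(c); p=(np.atleast_2d(P)-T[:3,3])@T[:3,:3]; q=p@K.T; return q[:,:2]/q[:,2:]
E
python3 - <<'E'
from h import *
for c in ["scene","top"]:
    im=bot.camera(c); cv2.imwrite(f"pics/{c}0.png",cv2.resize(im,(800,600)))
    K,T=model(c); print(c,K.round(1).tolist(),T.round(3).tolist())
    for n in ["tape_stand","spare_stand","dispenser","masking_roll","insulating_roll","film_roll","flux_tin","loupe","side_cutters"]:
        for d in bot.cut_out(c,n): print(n,round(d["score"],2),np.round(d["centre"]),d["mask"].sum(),unproj(c,d["centre"],0.08 if 'roll' in n else 0)[:2].round(3))
s=bot.get_obs();print(s)
E
```

```text
scene [[397.4, 0.0, 251.0], [0.0, 397.4, 183.8], [0.0, 0.0, 1.0]] [[-0.449, -0.573, 0.686, -0.362], [-0.894, 0.303, -0.331, 0.446], [-0.018, -0.761, -0.648, 0.923], [0.0, 0.0, 0.0, 1.0]]
tape_stand 0.84 [221. 174.] 805 [0.566 0.277]
tape_stand 0.63 [255. 211.] 269 [0.377 0.226]
spare_stand 0.69 [220. 176.] 748 [0.565 0.271]
spare_stand 0.6 [163. 312.] 974 [ 0.617 -0.286]
dispenser 0.85 [214. 271.] 823 [ 0.449 -0.017]
masking_roll 0.8 [186. 163.] 378 [0.654 0.274]
masking_roll 0.45 [161. 309.] 987 [ 0.544 -0.218]
insulating_roll 0.6 [195. 165.] 260 [0.609 0.282]
film_roll 0.64 [202. 180.] 287 [0.556 0.251]
film_roll 0.52 [168. 191.] 189 [0.702 0.161]
film_roll 0.48 [174. 149.] 194 [0.738 0.3  ]
flux_tin 0.68 [243. 140.] 175 [0.525 0.401]
side_cutters 0.73 [256. 214.] 254 [0.373 0.219]
top [[400.2, 0.0, 261.1], [0.0, 400.2, 192.7], [0.0, 0.0, 1.0]] [[0.022, -0.996, 0.089, 0.456], [-1.0, -0.022, 0.001, -0.019], [0.001, -0.089, -0.996, 1.328], [0.0, 0.0, 0.0, 1.0]]
tape_stand 0.75 [187. 178.] 1190 [0.587 0.259]
spare_stand 0.72 [187. 332.] 1825 [ 0.599 -0.255]
dispenser 0.68 [236. 257.] 
[... 386 characters left out ...]
'clock': 1.0, 'joint_pos': array([-1.14403569e+00,  2.40612706e-01,  5.02191389e-03,  1.33520568e+00,
       -3.76556851e-06,  1.57080620e+00]), 'joint_vel': array([-0.0007321 , -0.00014314, -0.00074438,  0.00157052,  0.0007954 ,
        0.00020111]), 'tau': array([-2.48660017e-04, -3.72214651e+01,  2.52698100e+01,  1.17302552e-03,
       -2.69819947e-05, -1.73979231e-06]), 'eef_pos': array([ 0.20696424, -0.45516322,  0.23130849]), 'tool_rot': array([ 9.77321713e-01,  2.11759934e-01, -1.85510450e-06,  3.29387386e-07]), 'ft_force': array([-0.0244599 , -0.26575955, -1.52743894]), 'ft_torque': array([-0.00198848, -0.02967983,  0.04713723]), 'grasp_force': 0.0, 'grip_width': 0.08535088033984416}
```

View pics/scene0.png

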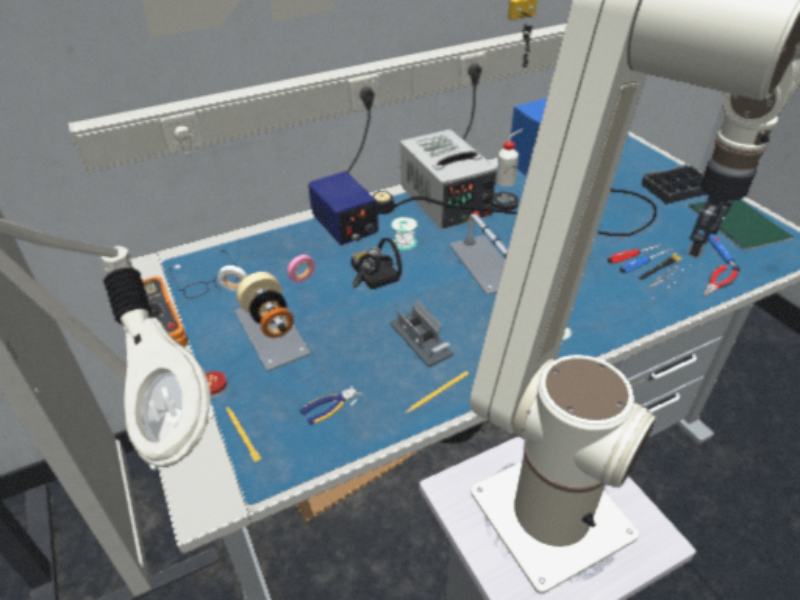

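View pics/top0.png

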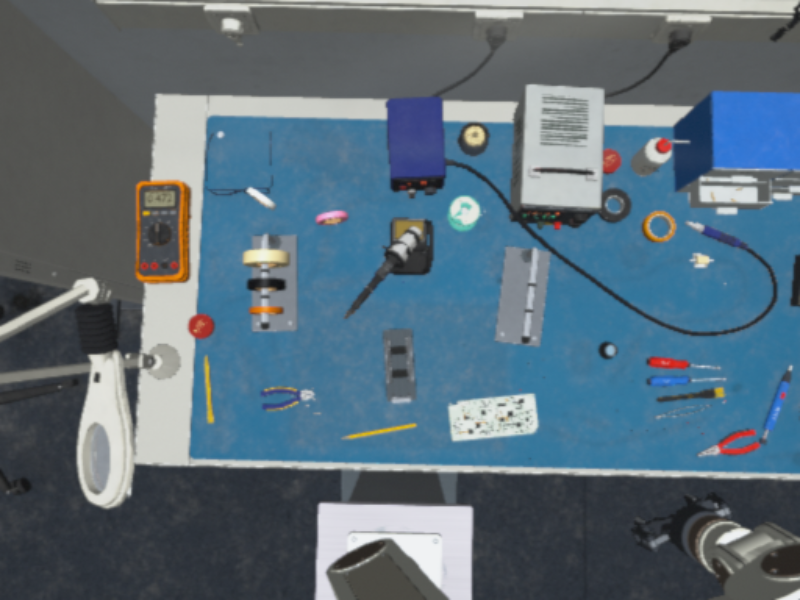

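Top view (800x600 pixels): the full stand is at (275,283). Its rolls are masking (265,257, innermost), insulating (266,285, middle) and film (266,310, front). The spare stand is at (523,297) and the dispenser at (398,365). Both stands have their caps toward the robot.

Possible confusions:
- **Film roll:** the amber roll on the stand's front place (266,310) is the one I want. The pink ring (331,217), the white ring (260,197) and the amber ring lying flat (659,226) are not.
- **Insulating roll:** the black ring on the stand (266,285) is the one I want. The black ring lying at (614,205) is not.
- **Masking roll:** the buff roll (265,257) is the one I want. The spool at (473,138) is not.

Next I'll check this choice in a close crop and fit the stand poses.

```bash
cat > fit.py <<'E'
from h import *
from scipy.optimize import minimize
def box(x0,x1,y0,y1,z0,z1): return np.array([[x,y,z] for x in(x0,x1) for y in(y0,y1) for z in(z0,z1)])/1e3
a=np.linspace(0,2*np.pi,40)
def cylx(x0,x1,r,z,y=0): return np.array([[x,y+r*np.cos(t),z+r*np.sin(t)] for x in(x0,x1) for t in a])/1e3
def stand(rolls=[]):
    L=[box(-102.5,102.5,-48,48,0,10),cylx(-95,101,6,95),box(89,101,-6,6,0,95),cylx(-99,-91,8.5,95)]
    for x,r,w in rolls: L.append(cylx(x-w/2,x+w/2,r,82))
    return L
def disp(): return [box(-75,75,-31,31,0,13)]
def mat(im):
    b,g,r=[im[...,i].astype(float) for i in range(3)]
    return 1-np.clip(((b-r)-20)/40,0,1)   # 1 = not blue mat
U=6
def fit(parts,guess,views,h=0.14,yaw0=(0,)):
    data=[]
    for c,im in views:
        rc=proj(c,np.array([[guess[0]+i*h,guess[1]+j*h*.6,z] for i in(-1,1) for j in(-1,1) for z in(0,.1)]))
        x0,y0=np.maximum(rc.min(0).astype(int)-3,0); x1,y1=rc.max(0).astype(int)+4
        M=mat(im)[y0:y1,x0:x1]; data.append((c,x0,y0,cv2.resize(M,None,fx=U,fy=U)))
    def cost(p):
        Rz=R.from_euler('z',p[2]).as_matrix(); e=0
        for c,x0,y0,M in data:
            S=np.zeros(M.shape,np.uint8)
            for P in parts:
                q=(proj(c,P@Rz.T+[p[0],p[1],0])-[x0,y0]+.5)*U-.5
                cv2.fillConvexPoly(S,cv2.convexHull(np.round(q*16).astype(np.int32)),1,cv2.LINE_8,4)
            e+=np.abs(S-M).mean()
        return e
    best=None
    for y in yaw0:
        x=np.array([*guess,y])
        for s in(.02,.006,.003):
            r=minimize(cost,x,method='Nelder-Mead',options=dict(initial_simplex=x+np.vstack([np.zeros(3),np.diag([s,s,s*6])]),xatol=1e-4,fatol=1e-6)); x=r.x
        if best is None or r.fun<best.fun: best=r
    return best.x,best.fun
E
python3 - <<'E'
from fit import *
v={c:bot.camera(c) for c in("top","scene")}
rolls=[(47.5,46,24),(-4.5,38,19),(-56.5,34,12)]
for nm,parts,g,cs,y0 in [("full",stand(rolls),(.59,.25),["top","scene"],(0,)),("full",stand(rolls),(.59,.25),["top"],(0,)),("full",stand(rolls),(.59,.25),["scene"],(0,)),("spare",stand(),(.58,-.25),["top"],(-.1,)),("disp",disp(),(.435,.005),["top"],(0,)),("disp",disp(),(.435,.005),["scene"],(0,))]:
    x,f=fit(parts,g,[(c,v[c]) for c in cs],yaw0=y0,h=.14 if nm!="disp" else .1); print(nm,cs,x.round(4),np.degrees(x[2]).round(2),round(f,4))
t=v["top"]; s=v["scene"]
A=cv2.resize(t[130:230,135:265],(520,400),interpolation=3); B=cv2.resize(s[160:260,140:205],(260,400),interpolation=3); 
C=np.hstack([A,B]); D=cv2.resize(s[180:240,240:300],(190,190),interpolation=3);E=cv2.resize(t[195:265,240:275],(190,190*2),interpolation=3)[:190]
F=cv2.resize(t[205:260,240:275],(121,190),interpolation=3); D2=np.zeros((190,780,3),np.uint8);D2[:,:190]=D;D2[:,200:321]=F;D2[:,330:520]=cv2.resize(t[145:225,310:360],(190,190),interpolation=3)
cv2.imwrite("pics/crop1.png",np.vstack([C,D2]))
E
```

```text
Traceback (most recent call last):
  File "fit.py", line 34, in fit
    r=minimize(cost,x,method='Nelder-Mead',options=dict(initial_simplex=x+np.vstack([np.zeros(3),np.diag([s,s,s*6])]),xatol=1e-4,fatol=1e-6)); x=r.x
  File "fit.py", line 26, in cost
    q=(proj(c,P@Rz.T+[p[0],p[1],0])-[x0,y0]+.5)*U-.5
       ~~~~^^^^^^^^^^^^^^^^^^^^^^^^
  File "h.py", line 10, in proj
    K,T=model(c); p=(np.atleast_2d(P)-T[:3,3])@T[:3,:3]; q=p@K.T; return q[:,:2]/q[:,2:]
        ~~~~~^^^
  File "h.py", line 5, in model
    m=bot.camera_model(c); return np.array(m["K"]),np.array(m["world_from_camera"])
ValueError: time passes only in moves, steps and waits
```

```bash
sed -i 's/^def model/import functools\n@functools.lru_cache(None)\ndef model/' h.py
cat > run1.py <<'E'
from fit import *
v={c:bot.camera(c) for c in("top","scene")}
rolls=[(47.5,46,24),(-4.5,38,19),(-56.5,34,12)]
for nm,parts,g,cs,y0 in [("full",stand(rolls),(.59,.25),["top","scene"],(0,)),("full",stand(rolls),(.59,.25),["top"],(0,)),("full",stand(rolls),(.59,.25),["scene"],(0,)),("spare",stand(),(.58,-.25),["top"],(-.1,)),("disp",disp(),(.435,.005),["top"],(0,)),("disp",disp(),(.435,.005),["scene"],(0,))]:
    x,f=fit(parts,g,[(c,v[c]) for c in cs],yaw0=y0,h=.14 if nm!="disp" else .1); print(nm,cs,x.round(4),np.degrees(x[2]).round(2),round(f,4))
t=v["top"]; s=v["scene"]
A=cv2.resize(t[130:230,135:265],(520,400),interpolation=3); B=cv2.resize(s[160:260,140:205],(260,400),interpolation=3); 
C=np.hstack([A,B]); D=cv2.resize(s[180:240,240:300],(190,190),interpolation=3)
F=cv2.resize(t[205:260,240:275],(121,190),interpolation=3); D2=np.zeros((190,780,3),np.uint8);D2[:,:190]=D;D2[:,200:321]=F;D2[:,330:520]=cv2.resize(t[145:225,310:360],(190,190),interpolation=3)
cv2.imwrite("pics/crop1.png",np.vstack([C,D2]))
E
python3 run1.py
```

```text
full ['top', 'scene'] [0.6064 0.2684 0.0532] 3.05 0.1185
full ['top'] [0.6065 0.2683 0.055 ] 3.15 0.0332
full ['scene'] [0.6057 0.268  0.0406] 2.32 0.085
spare ['top'] [ 0.5916 -0.2597 -0.1095] -6.28 0.0557
disp ['top'] [ 0.4396 -0.0019  0.0863] 4.95 0.0237
disp ['scene'] [ 0.4394 -0.0049  0.0341] 1.95 0.121
```

View pics/crop1.png

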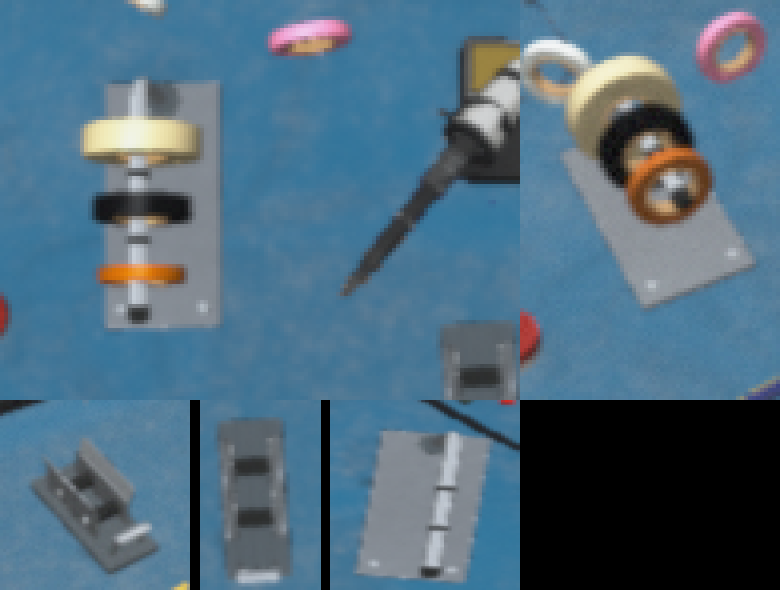

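The crop confirms the choices: buff is innermost, black is middle and amber is front. The pink and white rings lie off the stand, behind it. I'll refine the fits by counting only a band around the silhouettes.

```bash
python3 - <<'E'
s=open('fit.py').read()
s=s.replace("    def cost(p):","""    def rend(p,c,x0,y0,M):
        Rz=R.from_euler('z',p[2]).as_matrix(); S=np.zeros(M.shape,np.uint8)
        for P in parts:
            q=(proj(c,P@Rz.T+[p[0],p[1],0])-[x0,y0]+.5)*U-.5
            cv2.fillConvexPoly(S,cv2.convexHull(np.round(q*16).astype(np.int32)),1,cv2.LINE_8,4)
        return S
    W=[cv2.dilate(rend([*guess,yaw0[0]],*d),np.ones((band*U,band*U))) for d in data]
    def cost(p): return sum((np.abs(rend(p,*d)-d[3])*w).sum()/w.sum() for d,w in zip(data,W))
    def old(p):""").replace("yaw0=(0,)):","yaw0=(0,),band=9):")
s=s.replace("def disp(): return [box(-75,75,-31,31,0,13)]","def disp(): return [box(-75,75,-31,31,0,13),box(-42,42,-19,-16.5,0,46),box(-42,42,16.5,19,0,46),box(-42,42,24,26,46,61),box(-42,42,-26,-24,46,61)]")
open('fit.py','w').write(s)
r=open('run1.py').read().split("t=v[")[0].replace("(.59,.25)","(.606,.268)").replace("(.58,-.25)","(.592,-.26)").replace("(.435,.005)","(.4395,-.003)").replace("cs,y0 in","cs,y0 in").replace("(0,)","(.03,)")
open('run1.py','w').write(r.replace('("full",stand(rolls)','("footonly",stand()[:1],(.606,.268),["top"],(.03,)),("sparefoot",stand()[:1],(.592,-.26),["top"],(-.1,)),("full",stand(rolls)',1))
E
python3 run1.py
```

```text
footonly ['top'] [0.6084 0.2692 0.0502] 2.88 0.0551
sparefoot ['top'] [ 0.5922 -0.2598 -0.1119] -6.41 0.0464
full ['top', 'scene'] [0.606  0.2684 0.0494] 2.83 0.116
full ['top'] [0.6064 0.2683 0.0555] 3.18 0.0536
full ['scene'] [0.606  0.268  0.0417] 2.39 0.0615
spare ['top'] [ 0.5917 -0.2597 -0.1106] -6.34 0.0607
disp ['top'] [ 0.4396 -0.0018  0.0852] 4.88 0.0457
disp ['scene'] [ 0.4398 -0.0022  0.078 ] 4.47 0.0793
```

```bash
cat > edges.py <<'E'
from fit import *
im=bot.camera("top"); M=mat(im)
def edge(rows,c0,c1,z,sign):
    P=[]
    for r in rows:
        m=M[r,c0:c1]; d=np.diff(m)*sign; i=np.argmax(d)
        # subpixel crossing of .5
        a,b=m[i],m[i+1]; P.append(unproj("top",[r,c0+i+(0.5-a)/(b-a)],z)[:2])
    P=np.array(P); k,b=np.polyfit(P[:,0],P[:,1],1); res=P[:,1]-k*P[:,0]-b; g=abs(res)<.002; k,b=np.polyfit(P[g,0],P[g,1],1)
    return round(np.degrees(np.arctan(k)),2), g.sum(), len(g), k,b
for n,a in dict(fullR=(range(154,209),184,196,.01,-1),spareL=(range(164,216),316,332,.0,1),spareR=(range(164,212),338,358,.01,-1)).items():
    e=edge(*a); print(n,e[:3], "y at x=.59:",round(e[3]*.59+e[4],4),"at .606",round(e[3]*.606+e[4],4))
print((M[150:216:6,184:196]*9).astype(int))
s=bot.get_obs();print(s["clock"])
E
python3 edges.py
```

```text
fullR (np.float64(2.82), np.int64(55), 55) y at x=.59: 0.2186 at .606 0.2194
spareL (np.float64(-6.27), np.int64(52), 52) y at x=.59: -0.2123 at .606 -0.2141
spareR (np.float64(-6.33), np.int64(48), 48) y at x=.59: -0.3068 at .606 -0.3086
[[1 1 2 4 4 2 0 0 0 0 0 0]
 [9 9 9 9 9 8 0 0 0 0 0 0]
 [9 9 9 9 9 8 0 0 0 0 0 0]
 [9 9 9 9 9 7 0 0 0 0 0 0]
 [9 9 9 9 9 9 2 0 0 0 0 0]
 [9 9 9 9 9 9 2 0 0 0 0 0]
 [9 9 9 9 9 9 3 0 0 0 0 0]
 [9 9 9 9 9 9 2 0 0 0 0 0]
 [9 9 9 9 9 9 4 0 0 0 0 0]
 [9 9 9 9 9 9 4 0 0 0 0 0]
 [9 9 9 9 9 8 2 0 0 0 0 0]]
1.35
```

```bash
cat > to.py <<'E'
# python3 to.py frame lx ly z [extra yaw]  -> shift (cm) and yaw (deg) in tool axes to bring the TCP there
import sys; from h import *
F=dict(full=(.6062,.2683,2.85),spare=(.5917,-.2597,-6.33),disp=(.4397,-.002,4.7),w=(0,0,0))
s=bot.get_obs(); q=R.from_quat(s["tool_rot"]); x=q.as_matrix()[:,0]; th=np.degrees(np.arctan2(x[1],x[0]))
p=s["eef_pos"]
print("t",round(s["clock"],2),"pos",p.round(4),"theta",th.round(2),"tilt",np.degrees(np.arccos(-q.as_matrix()[2,2])).round(2),"j",s["joint_pos"].round(2),"w",round(s["grip_width"]*1e3,1),"gf",round(s["grasp_force"],1),"F",s["ft_force"].round(1))
for a in sys.argv[1:]:
    f,lx,ly,z,toff=a.split(","); X,Y,yw=F[f]; c,sn=np.cos(np.radians(yw)),np.sin(np.radians(yw)); lx,ly=float(lx)/1e3,float(ly)/1e3
    t=np.array([X+c*lx-sn*ly,Y+sn*lx+c*ly,float(z)/1e3])
    d=q.as_matrix().T@(t-p)*100; dy=-((yw+float(toff)-th+180)%360-180)
    print(a,"world",t.round(4),"shift cm",d.round(2),"yaw",round(dy,1))
E
python3 to.py full,-56.5,0,250,90 w,350,-200,260,90
```

```text
t 1.35 pos [ 0.207  -0.4551  0.2313] theta 24.45 tilt 0.0 j [-1.14  0.24  0.    1.34 -0.    1.57] w 85.5 gf 0.0 F [-0.1  1.2 -0.6]
full,-56.5,0,250,90 world [0.5498 0.2655 0.25  ] shift cm [ 61.03 -51.41  -1.87] yaw -68.4
w,350,-200,260,90 world [ 0.35 -0.2   0.26] shift cm [ 23.58 -17.3   -2.87] yaw -65.5
```

>>> {"method": "move_arm", "body": {"motion": [{"x": 6,"y": -4.3,"z": -2,"yaw": -8},{"x": 12,"y": -9,"z": -3,"yaw": -16},{"x": 18,"y": -14,"z": -3,"yaw": -24},{"x": 23.6,"y": -18,"z": -3,"yaw": -32},{"x": 28,"y": -22,"z": -3,"yaw": -40},{"x": 32.5,"y": -26,"z": -3,"yaw": -48},{"x": 37,"y": -30,"z": -3,"yaw": -56},{"x": 41,"y": -34,"z": -3,"yaw": -64},{"x": 45.5,"y": -38,"z": -2,"yaw": -68.4},{"x": 50,"y": -42,"z": -2,"yaw": -68.4},{"x": 54,"y": -46,"z": -2,"yaw": -68.4},{"x": 58,"y": -49,"z": -2,"yaw": -68.4},{"x": 61,"y": -51.4,"z": -2,"yaw": -68.4},{"x": 61,"y": -51.4,"z": -2,"yaw": -68.4},{"x": 61,"y": -51.4,"z": -2,"yaw": -68.4}], "gripper": -0.34}}

```text
clock: 3.22
eef_pos: [0.5491, 0.265, 0.2507]
tool_rot: [0.689, 0.725, -0.001, -0.0]
ft_force: [-0.2, 0.2, -0.6]
grip_width: 0.0284
grasp_force: 0.0
```

```bash
python3 to.py full,-56.5,0,250,90 full,-56.5,0,106,90; cat >> run1.py <<'E'
E
python3 - <<'E'
exec(open('run1.py').read().split("for nm")[0])
x,f=fit(stand(),(.592,-.26),[("scene",v["scene"])],yaw0=(-.11,)); print("spare scene",x.round(4),np.degrees(x[2]).round(2),f)
x,f=fit(stand(),(.592,-.26),[("top",v["top"])],yaw0=(-.11,)); print("spare top",x.round(4),np.degrees(x[2]).round(2),f)
E
```

```text
t 3.23 pos [0.5491 0.265  0.2507] theta 92.87 tilt 0.09 j [ 0.45  0.46  0.37  1.48 -0.    1.97] w 28.4 gf 0.0 F [-0.2  0.2 -0.6]
full,-56.5,0,250,90 world [0.5498 0.2655 0.25  ] shift cm [0.04 0.07 0.07] yaw 0.0
full,-56.5,0,106,90 world [0.5498 0.2655 0.106 ] shift cm [ 0.06  0.09 14.47] yaw 0.0
spare scene [ 0.5674 -0.2455  0.091 ] 5.21 0.44023429144072235
spare top [ 0.5916 -0.2597 -0.1096] -6.28 0.05879707618428559
```

>>> {"method": "move_arm", "body": {"motion": [{"x": 0,"y": 0.1,"z": 4},{"x": 0,"y": 0.1,"z": 8},{"x": 0,"y": 0.1,"z": 11},{"x": 0,"y": 0.1,"z": 12},{"x": 0,"y": 0.1,"z": 12}]}}

```text
invalid input at $.motion[0]: expected keys x, y, z, yaw
```

```bash
cat > snap.py <<'E'
import sys; from h import *
n,c=sys.argv[1:3]; r0,r1,c0,c1=map(int,sys.argv[3:7]); im=bot.camera(c)[r0:r1,c0:c1]; k=min(800/(c1-c0),600/(r1-r0))
cv2.imwrite(f"pics/{n}.png",cv2.resize(im,None,fx=k,fy=k,interpolation=cv2.INTER_CUBIC))
E
python3 snap.py a1 scene 140 240 110 240; python3 to.py full,-56.5,0,106,90
```

```text
t 3.38 pos [0.5493 0.264  0.252 ] theta 92.77 tilt 0.03 j [ 0.45  0.46  0.37  1.48 -0.    1.97] w 28.4 gf 0.0 F [-0.1 -0.2 -0.3]
full,-56.5,0,106,90 world [0.5498 0.2655 0.106 ] shift cm [ 0.15  0.05 14.6 ] yaw -0.1
```

View pics/a1.png

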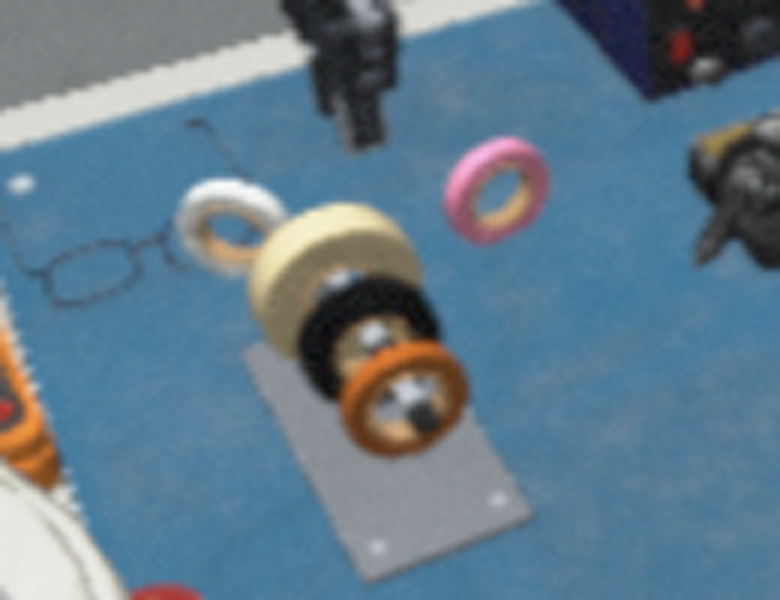

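The picture shows the stand untouched, with the gripper still high above it at about (350,100); that move call was refused because keys were missing. I'll resend it with all keys.

>>> {"method": "move_arm", "body": {"motion": [{"x": 0,"y": 0.1,"z": 4,"yaw": 0},{"x": 0,"y": 0.1,"z": 8,"yaw": 0},{"x": 0,"y": 0.1,"z": 11,"yaw": 0},{"x": 0,"y": 0.1,"z": 12,"yaw": 0},{"x": 0,"y": 0.1,"z": 12,"yaw": 0}]}}

```text
clock: 4.0
eef_pos: [0.5505, 0.2646, 0.1318]
tool_rot: [0.69, 0.724, 0.0, -0.0]
ft_force: [-0.7, 0.5, 0.9]
grip_width: 0.0283
grasp_force: 0.0
```

```bash
python3 snap.py a2 scene 150 240 120 220; python3 to.py full,-56.5,0,106,90
```

```text
t 4.05 pos [0.5512 0.2651 0.1328] theta 92.81 tilt 0.12 j [ 0.45  0.51  0.15  1.2  -0.    1.97] w 28.3 gf 0.0 F [-0.4 -1.2  0.3]
full,-56.5,0,106,90 world [0.5498 0.2655 0.106 ] shift cm [ 0.04 -0.14  2.68] yaw -0.0
```

View pics/a2.png

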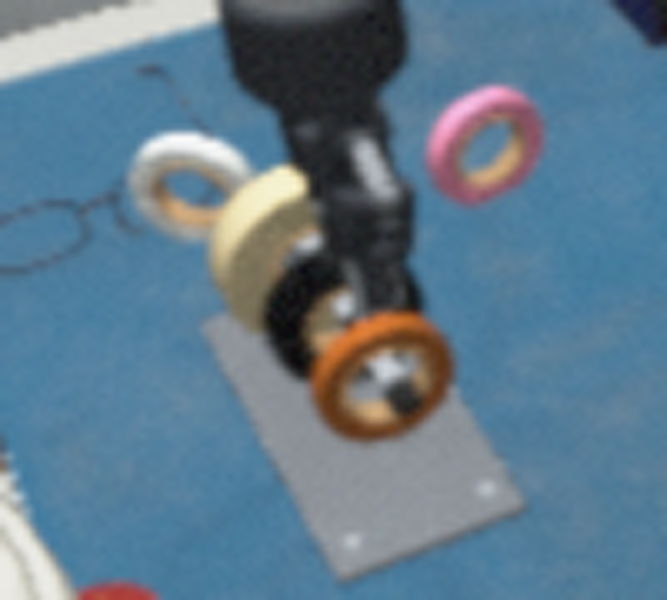

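```bash
python3 - <<'E'
from h import *
for n,P in dict(tcp=(.5505,.265,.1325),near_in=(.5365,.2645,.1325),near_out=(.522,.264,.1325),far_in=(.5645,.266,.1325),rolltop=(.5498,.2655,.116),roll_near=(.5438,.265,.116),rollbot=(.544,.265,.048),ins_top=(.6017,.268,.120)).items():
    u=proj("scene",np.array(P))[0]; print(n,((u-[120,150])*6.667).round(0))
E
```

```text
tcp [357. 279.]
near_in [368. 297.]
near_out [380. 315.]
far_in [346. 261.]
rolltop [362. 307.]
roll_near [367. 314.]
rollbot [388. 421.]
ins_top [321. 236.]
```

The film roll's top is at (382,315) and the near fingertip at (388,308). Both are offset alike from the projections, so they line up, and I'll descend and grip.

>>> {"method": "move_arm", "body": {"motion": [{"x": 0,"y": -0.1,"z": 0.6,"yaw": 0},{"x": 0,"y": -0.1,"z": 1.2,"yaw": 0},{"x": 0,"y": -0.1,"z": 1.8,"yaw": 0},{"x": 0,"y": -0.1,"z": 2.4,"yaw": 0},{"x": 0,"y": -0.1,"z": 2.6,"yaw": 0},{"x": 0,"y": -0.1,"z": 2.6,"yaw": 0}]}}

```text
clock: 4.8
eef_pos: [0.5494, 0.2652, 0.105]
tool_rot: [0.689, 0.725, -0.0, -0.0]
ft_force: [-0.2, -1.2, -1.1]
grip_width: 0.0284
grasp_force: 0.0
```

>>> {"method": "move_arm", "body": {"motion": [{"x": 0,"y": 0,"z": 0,"yaw": 0},{"x": 0,"y": 0,"z": 0,"yaw": 0},{"x": 0,"y": 0,"z": 0,"yaw": 0},{"x": 0,"y": 0,"z": 0,"yaw": 0},{"x": 0,"y": 0,"z": 0,"yaw": 0}], "gripper": -1}}

```text
clock: 5.42
eef_pos: [0.5498, 0.2654, 0.1056]
tool_rot: [0.689, 0.724, 0.0, 0.0]
ft_force: [0.5, 1.1, 1.7]
grip_width: 0.0101
grasp_force: 61.9
```

```bash
python3 to.py full,-56.5,0,106,90 full,-56.5,0,119,90 full,-130,0,119,90
```

```text
t 5.42 pos [0.5498 0.2654 0.1056] theta 92.85 tilt 0.04 j [ 0.45  0.53  0.11  1.14 -0.    1.97] w 10.1 gf 61.9 F [0.5 1.1 1.7]
full,-56.5,0,106,90 world [0.5498 0.2655 0.106 ] shift cm [ 0.01  0.   -0.04] yaw 0.0
full,-56.5,0,119,90 world [0.5498 0.2655 0.119 ] shift cm [ 0.01  0.   -1.34] yaw 0.0
full,-130,0,119,90 world [0.4764 0.2618 0.119 ] shift cm [ 0.01 -7.35 -1.34] yaw 0.0
```

>>> {"method": "move_arm", "body": {"motion": [{"x": 0,"y": 0,"z": -0.4,"yaw": 0},{"x": 0,"y": 0,"z": -0.9,"yaw": 0},{"x": 0,"y": 0,"z": -1.3,"yaw": 0},{"x": 0,"y": 0,"z": -1.3,"yaw": 0},{"x": 0,"y": -1,"z": -1.3,"yaw": 0},{"x": 0,"y": -2.5,"z": -1.3,"yaw": 0},{"x": 0,"y": -4,"z": -1.3,"yaw": 0},{"x": 0,"y": -5.5,"z": -1.3,"yaw": 0},{"x": 0,"y": -7,"z": -1.3,"yaw": 0},{"x": 0,"y": -8.5,"z": -1.3,"yaw": 0},{"x": 0,"y": -9.5,"z": -1.3,"yaw": 0},{"x": 0,"y": -9.5,"z": -4,"yaw": 0},{"x": 0,"y": -9.5,"z": -7,"yaw": 0},{"x": 0,"y": -9.5,"z": -10,"yaw": 0},{"x": 0,"y": -9.5,"z": -12,"yaw": 0},{"x": 0,"y": -9.5,"z": -12,"yaw": 0}]}}

```text
clock: 7.42
eef_pos: [0.4554, 0.2611, 0.2269]
tool_rot: [0.689, 0.724, 0.002, 0.001]
ft_force: [0.1, 0.4, -1.0]
grip_width: 0.0097
grasp_force: 61.7
```

```bash
python3 snap.py a3 scene 120 240 120 270; python3 to.py spare,-150,0,225,90 spare,-150,0,119,90
```

```text
t 7.47 pos [0.4547 0.2607 0.2255] theta 92.86 tilt 0.07 j [0.52 0.29 0.06 1.34 0.   2.04] w 10.1 gf 61.7 F [ 0.5  0.6 -1.9]
spare,-150,0,225,90 world [ 0.4426 -0.2432  0.225 ] shift cm [-5.026e+01 -3.720e+00  1.000e-02] yaw 9.2
spare,-150,0,119,90 world [ 0.4426 -0.2432  0.119 ] shift cm [-50.27  -3.73  10.61] yaw 9.2
```

View pics/a3.png

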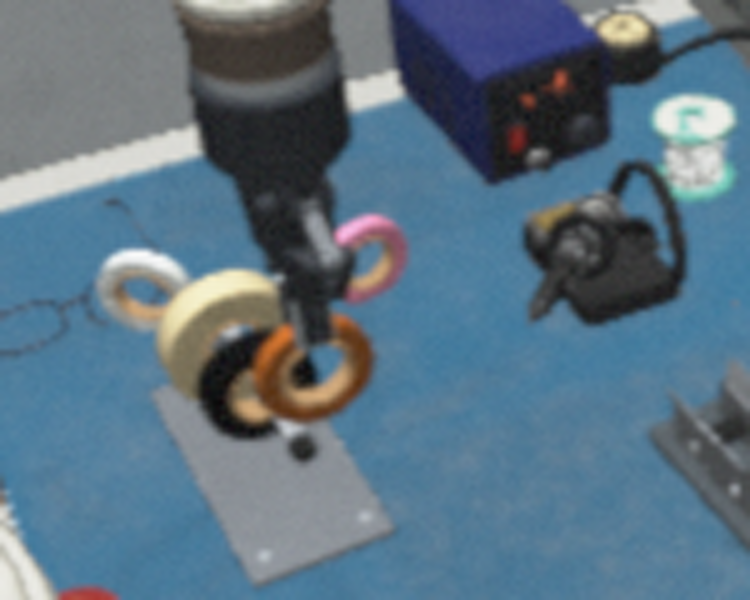

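The film roll is off the stand and held squarely at (310,370); the other rolls have not moved. I'll carry it to the spare stand. It goes in the middle place, leaving the front for the insulating roll, which goes back first.

>>> {"method": "move_arm", "body": {"motion": [{"x": -3,"y": 0,"z": 0,"yaw": 0},{"x": -8,"y": -0.5,"z": 0,"yaw": 1},{"x": -13,"y": -1,"z": 0,"yaw": 2},{"x": -18,"y": -1.3,"z": 0,"yaw": 3},{"x": -23,"y": -1.7,"z": 0,"yaw": 4},{"x": -28,"y": -2.1,"z": 0,"yaw": 5},{"x": -33,"y": -2.5,"z": 0,"yaw": 6},{"x": -38,"y": -2.8,"z": 0,"yaw": 7},{"x": -43,"y": -3.2,"z": 0,"yaw": 8},{"x": -47,"y": -3.5,"z": 0,"yaw": 9},{"x": -49.5,"y": -3.7,"z": 0,"yaw": 9.2},{"x": -50.3,"y": -3.7,"z": 0,"yaw": 9.2},{"x": -50.3,"y": -3.7,"z": 3,"yaw": 9.2},{"x": -50.3,"y": -3.7,"z": 6,"yaw": 9.2},{"x": -50.3,"y": -3.7,"z": 9,"yaw": 9.2},{"x": -50.3,"y": -3.7,"z": 10.6,"yaw": 9.2},{"x": -50.3,"y": -3.7,"z": 10.6,"yaw": 9.2},{"x": -50.3,"y": -3.7,"z": 10.6,"yaw": 9.2}]}}

```text
clock: 9.72
eef_pos: [0.443, -0.2433, 0.1197]
tool_rot: [0.745, 0.667, 0.0, 0.0]
ft_force: [0.2, -0.2, 1.1]
grip_width: 0.0095
grasp_force: 61.8
```

```bash
python3 to.py spare,-150,0,119,90 spare,-4.5,0,119,90;python3 snap.py a4 scene 120 220 270 400; python3 -c "
from h import *
t=np.radians(-6.33);u=np.array([np.cos(t),np.sin(t),0]);o=np.array([.5917,-.2597,.095])
for l in(-95,-150,-4.5): print(l,((proj('scene',o+u*l/1e3)[0]-[270,120])*6).round(0),((proj('scene',o+u*l/1e3+[0,0,.034])[0]-[270,120])*6).round(0))"
```

```text
t 9.72 pos [ 0.443  -0.2433  0.1197] theta 83.7 tilt 0.02 j [-0.5   0.33 -0.18  1.06  0.    1.18] w 9.5 gf 61.8 F [ 0.2 -0.2  1.1]
spare,-150,0,119,90 world [ 0.4426 -0.2432  0.119 ] shift cm [ 0.01 -0.04  0.07] yaw 0.0
spare,-4.5,0,119,90 world [ 0.5872 -0.2592  0.119 ] shift cm [-0.   14.51  0.08] yaw 0.0
-95 [327. 255.] [333. 207.]
-150 [374. 311.] [382. 263.]
-4.5 [254. 169.] [258. 122.]
```

View pics/a4.png

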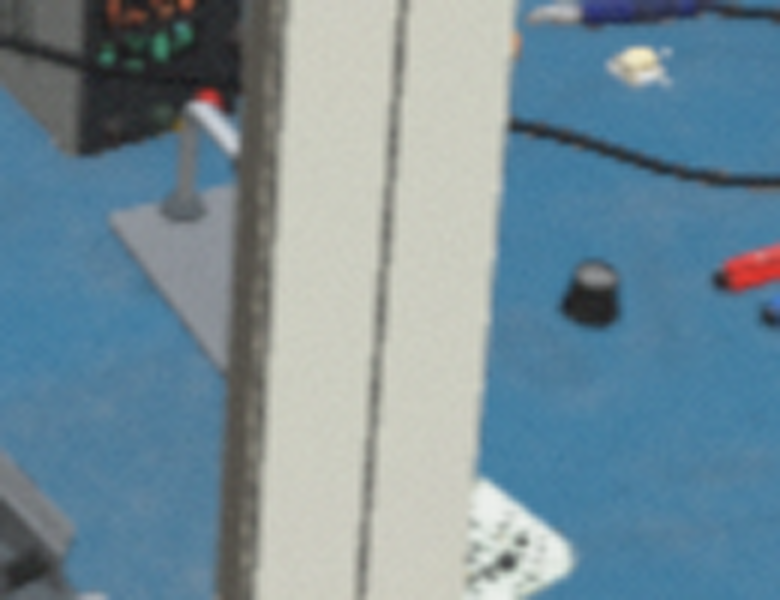

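The arm hides the spare stand in this view, apart from its post at (190,150). The computed pose has about 10 mm of clearance, so I'll slide on while watching the force.

>>> {"method": "move_arm", "body": {"motion": [{"x": 0,"y": 1,"z": 0,"yaw": 0},{"x": 0,"y": 2,"z": 0,"yaw": 0},{"x": 0,"y": 3,"z": 0,"yaw": 0},{"x": 0,"y": 4,"z": 0,"yaw": 0},{"x": 0,"y": 5,"z": 0,"yaw": 0},{"x": 0,"y": 6,"z": 0,"yaw": 0},{"x": 0,"y": 7,"z": 0,"yaw": 0},{"x": 0,"y": 7.5,"z": 0,"yaw": 0}]}}

```text
clock: 10.78
eef_pos: [0.5179, -0.252, 0.1192]
tool_rot: [0.745, 0.667, 0.0, 0.0]
ft_force: [-0.6, -0.7, -0.3]
grip_width: 0.0099
grasp_force: 61.8
```

```bash
python3 to.py spare,-4.5,0,119,90 spare,-4.5,0,106,90
```

```text
t 10.78 pos [ 0.5179 -0.252   0.1192] theta 83.66 tilt 0.0 j [-0.45  0.46  0.02  1.13  0.    1.23] w 9.9 gf 61.8 F [-0.6 -0.7 -0.3]
spare,-4.5,0,119,90 world [ 0.5872 -0.2592  0.119 ] shift cm [0.05 6.97 0.02] yaw -0.0
spare,-4.5,0,106,90 world [ 0.5872 -0.2592  0.106 ] shift cm [0.05 6.97 1.32] yaw -0.0
```

>>> {"method": "move_arm", "body": {"motion": [{"x": 0,"y": 1,"z": 0,"yaw": 0},{"x": 0,"y": 2,"z": 0,"yaw": 0},{"x": 0,"y": 3,"z": 0,"yaw": 0},{"x": 0,"y": 4,"z": 0,"yaw": 0},{"x": 0,"y": 5,"z": 0,"yaw": 0},{"x": 0,"y": 6,"z": 0,"yaw": 0},{"x": 0,"y": 7,"z": 0,"yaw": 0},{"x": 0,"y": 7,"z": 0,"yaw": 0},{"x": 0,"y": 7,"z": 0.4,"yaw": 0},{"x": 0,"y": 7,"z": 0.8,"yaw": 0},{"x": 0,"y": 7,"z": 1.2,"yaw": 0},{"x": 0,"y": 7,"z": 1.2,"yaw": 0}]}}

```text
clock: 12.28
eef_pos: [0.5863, -0.2596, 0.1067]
tool_rot: [0.745, 0.667, -0.0, -0.001]
ft_force: [0.1, -0.4, 0.0]
grip_width: 0.01
grasp_force: 61.8
```

>>> {"method": "move_arm", "body": {"motion": [{"x": 0,"y": 0,"z": 0,"yaw": 0},{"x": 0,"y": 0,"z": 0,"yaw": 0},{"x": 0,"y": 0,"z": 0,"yaw": 0},{"x": 0,"y": 0,"z": 0,"yaw": 0}], "gripper": -0.34}}

```text
clock: 12.78
eef_pos: [0.5869, -0.2598, 0.1074]
tool_rot: [0.745, 0.667, 0.0, 0.0]
ft_force: [-0.4, 0.9, -0.1]
grip_width: 0.0279
grasp_force: 0.0
```

>>> {"method": "move_arm", "body": {"motion": [{"x": 0,"y": 0,"z": -1,"yaw": 0},{"x": 0,"y": 0,"z": -3,"yaw": 0},{"x": 0,"y": 0,"z": -7,"yaw": 0},{"x": 0,"y": 0,"z": -11,"yaw": 0},{"x": 0,"y": 0,"z": -12,"yaw": 0},{"x": 0,"y": 0,"z": -12,"yaw": 0}]}}

```text
clock: 13.52
eef_pos: [0.5872, -0.2599, 0.2282]
tool_rot: [0.745, 0.667, 0.0, 0.001]
ft_force: [-0.8, -0.2, -0.3]
grip_width: 0.0278
grasp_force: 0.0
```

```bash
python3 to.py full,-4.5,0,225,90 full,-4.5,0,107,90
```

```text
t 13.53 pos [ 0.5872 -0.2599  0.2282] theta 83.65 tilt 0.11 j [-0.42  0.53  0.43  1.47  0.    1.26] w 27.8 gf 0.0 F [-0.8 -0.2 -0.3]
full,-4.5,0,225,90 world [0.6017 0.2681 0.225 ] shift cm [52.63 -4.4   0.28] yaw -9.2
full,-4.5,0,107,90 world [0.6017 0.2681 0.107 ] shift cm [52.64 -4.42 12.08] yaw -9.2
```

>>> {"method": "move_arm", "body": {"motion": [{"x": 4,"y": -0.8,"z": 0,"yaw": -1},{"x": 9,"y": -1.5,"z": 0,"yaw": -2},{"x": 14,"y": -2.2,"z": 0,"yaw": -3},{"x": 19,"y": -3,"z": 0,"yaw": -4},{"x": 24,"y": -3.5,"z": 0,"yaw": -5},{"x": 29,"y": -4,"z": 0,"yaw": -6},{"x": 34,"y": -4.4,"z": 0,"yaw": -7},{"x": 39,"y": -4.4,"z": 0,"yaw": -8},{"x": 44,"y": -4.4,"z": 0,"yaw": -9},{"x": 48.5,"y": -4.4,"z": 0,"yaw": -9.2},{"x": 51.5,"y": -4.4,"z": 0,"yaw": -9.2},{"x": 52.6,"y": -4.4,"z": 0,"yaw": -9.2},{"x": 52.6,"y": -4.4,"z": 3,"yaw": -9.2},{"x": 52.6,"y": -4.4,"z": 6.5,"yaw": -9.2},{"x": 52.6,"y": -4.4,"z": 9,"yaw": -9.2},{"x": 52.6,"y": -4.4,"z": 9.5,"yaw": -9.2},{"x": 52.6,"y": -4.4,"z": 9.5,"yaw": -9.2}], "gripper": -0.15}}

```text
clock: 15.65
eef_pos: [0.6012, 0.2672, 0.1322]
tool_rot: [0.69, 0.724, -0.0, -0.0]
ft_force: [0.5, 0.0, 0.7]
grip_width: 0.0362
grasp_force: 0.0
```

```bash
python3 to.py full,-4.5,0,107,90; python3 - <<'E'
from h import *
s=bot.camera("scene"); t=bot.camera("top")
A=cv2.resize(s[140:230,115:215],(540,486),interpolation=3); B=cv2.resize(t[140:225,310:360],(260,442),interpolation=3)
o=np.zeros((486,800,3),np.uint8); o[:,:540]=A; o[:442,540:]=B; cv2.imwrite("pics/a5.png",o)
E
```

```text
t 15.65 pos [0.6012 0.2672 0.1322] theta 92.8 tilt 0.04 j [ 0.42  0.61  0.31  1.27 -0.    1.94] w 36.2 gf 0.0 F [0.5 0.  0.7]
full,-4.5,0,107,90 world [0.6017 0.2681 0.107 ] shift cm [0.09 0.05 2.52] yaw -0.0
```

View pics/a5.png

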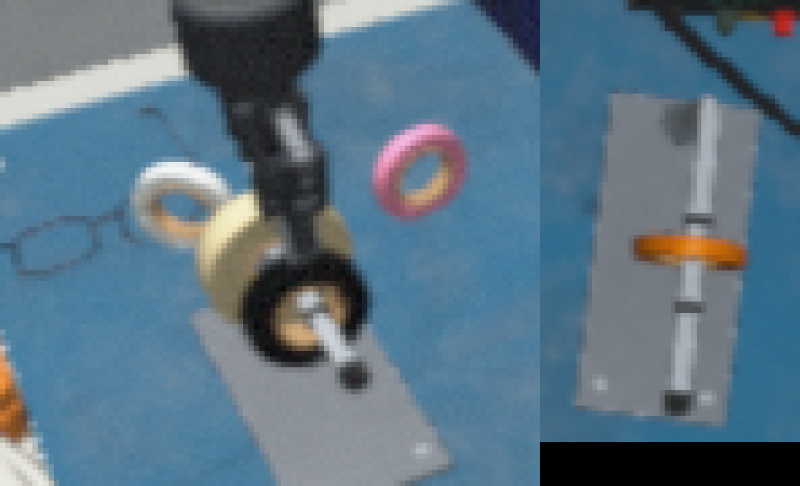

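The film roll hangs on the spare stand between the collars, at (690,250). The fingers are over the black roll's top at (305,250), so I'll descend and grip.

>>> {"method": "move_arm", "body": {"motion": [{"x": 0.1,"y": 0,"z": 0.6,"yaw": 0},{"x": 0.1,"y": 0,"z": 1.2,"yaw": 0},{"x": 0.1,"y": 0,"z": 1.8,"yaw": 0},{"x": 0.1,"y": 0,"z": 2.4,"yaw": 0},{"x": 0.1,"y": 0,"z": 2.5,"yaw": 0},{"x": 0.1,"y": 0,"z": 2.5,"yaw": 0}]}}

```text
clock: 16.5
eef_pos: [0.6011, 0.2689, 0.1072]
tool_rot: [0.689, 0.724, -0.0, -0.0]
ft_force: [0.0, 0.6, -0.2]
grip_width: 0.0363
grasp_force: 0.0
```

>>> {"method": "move_arm", "body": {"motion": [{"x": 0,"y": 0,"z": 0,"yaw": 0},{"x": 0,"y": 0,"z": 0,"yaw": 0},{"x": 0,"y": 0,"z": 0,"yaw": 0},{"x": 0,"y": 0,"z": 0,"yaw": 0},{"x": 0,"y": 0,"z": 0,"yaw": 0}], "gripper": -1}}

```text
clock: 17.12
eef_pos: [0.6015, 0.2691, 0.1078]
tool_rot: [0.689, 0.724, 0.001, 0.0]
ft_force: [0.5, 0.3, 3.1]
grip_width: 0.017
grasp_force: 60.5
```

```bash
python3 to.py full,-4.5,0,107,90 full,-155,0,120,90
```

```text
t 17.12 pos [0.6015 0.2691 0.1078] theta 92.85 tilt 0.07 j [ 0.42  0.62  0.27  1.22 -0.    1.94] w 17.0 gf 60.5 F [0.5 0.3 3.1]
full,-4.5,0,107,90 world [0.6017 0.2681 0.107 ] shift cm [-0.1   0.01  0.08] yaw 0.0
full,-155,0,120,90 world [0.4514 0.2606 0.12  ] shift cm [ -0.1  -15.04  -1.23] yaw 0.0
```

>>> {"method": "move_arm", "body": {"motion": [{"x": 0,"y": 0,"z": -0.4,"yaw": 0},{"x": 0,"y": 0,"z": -0.9,"yaw": 0},{"x": 0,"y": 0,"z": -1.3,"yaw": 0},{"x": 0,"y": 0,"z": -1.3,"yaw": 0},{"x": 0,"y": -1,"z": -1.3,"yaw": 0},{"x": 0,"y": -2.5,"z": -1.3,"yaw": 0},{"x": 0,"y": -4,"z": -1.3,"yaw": 0},{"x": 0,"y": -5.5,"z": -1.3,"yaw": 0},{"x": 0,"y": -7,"z": -1.3,"yaw": 0},{"x": 0,"y": -8.5,"z": -1.3,"yaw": 0},{"x": 0,"y": -10,"z": -1.3,"yaw": 0},{"x": 0,"y": -11.5,"z": -1.3,"yaw": 0},{"x": 0,"y": -13,"z": -1.3,"yaw": 0},{"x": 0,"y": -14.5,"z": -1.3,"yaw": 0},{"x": 0,"y": -15,"z": -1.3,"yaw": 0},{"x": 0,"y": -15,"z": -4,"yaw": 0},{"x": 0,"y": -15,"z": -8,"yaw": 0},{"x": 0,"y": -15,"z": -12,"yaw": 0},{"x": 0,"y": -15,"z": -12,"yaw": 0}]}}

```text
clock: 19.5
eef_pos: [0.4535, 0.2627, 0.2311]
tool_rot: [0.689, 0.724, 0.004, 0.001]
ft_force: [0.3, 0.7, -0.2]
grip_width: 0.017
grasp_force: 60.2
```

```bash
python3 to.py spare,-155,0,225,90 spare,-155,0,120,90
```

```text
t 19.5 pos [0.4535 0.2627 0.2311] theta 92.85 tilt 0.47 j [ 0.52  0.28  0.06  1.34 -0.    2.05] w 17.0 gf 60.2 F [ 0.3  0.7 -0.2]
spare,-155,0,225,90 world [ 0.4376 -0.2426  0.225 ] shift cm [-50.39  -4.1    0.39] yaw 9.2
spare,-155,0,120,90 world [ 0.4376 -0.2426  0.12  ] shift cm [-50.43  -4.18  10.89] yaw 9.2
```

>>> {"method": "move_arm", "body": {"motion": [{"x": -3,"y": 0,"z": 0,"yaw": 0},{"x": -8,"y": -0.5,"z": 0,"yaw": 1},{"x": -13,"y": -1,"z": 0,"yaw": 2},{"x": -18,"y": -1.3,"z": 0,"yaw": 3},{"x": -23,"y": -1.7,"z": 0,"yaw": 4},{"x": -28,"y": -2.1,"z": 0,"yaw": 5},{"x": -33,"y": -2.5,"z": 0,"yaw": 6},{"x": -38,"y": -3,"z": 0,"yaw": 7},{"x": -43,"y": -3.5,"z": 0,"yaw": 8},{"x": -47,"y": -3.8,"z": 0,"yaw": 9},{"x": -49.5,"y": -4,"z": 0,"yaw": 9.2},{"x": -50.3,"y": -4,"z": 0,"yaw": 9.2},{"x": -50.3,"y": -4,"z": 3,"yaw": 9.2},{"x": -50.3,"y": -4,"z": 6,"yaw": 9.2},{"x": -50.3,"y": -4,"z": 9,"yaw": 9.2},{"x": -50.3,"y": -4,"z": 10.7,"yaw": 9.2},{"x": -50.3,"y": -4,"z": 10.7,"yaw": 9.2},{"x": -50.3,"y": -4,"z": 10.7,"yaw": 9.2}]}}

```text
clock: 21.75
eef_pos: [0.4369, -0.2426, 0.1208]
tool_rot: [0.745, 0.667, 0.0, 0.0]
ft_force: [0.3, 0.0, -0.5]
grip_width: 0.0169
grasp_force: 60.1
```

```bash
python3 to.py spare,-56.5,0,120.5,90
```

```text
t 21.75 pos [ 0.4369 -0.2426  0.1208] theta 83.7 tilt 0.04 j [-0.51  0.32 -0.19  1.06  0.    1.17] w 16.9 gf 60.1 F [ 0.3  0.  -0.5]
spare,-56.5,0,120.5,90 world [ 0.5355 -0.2535  0.1205] shift cm [-0.    9.92  0.04] yaw 0.0
```

>>> {"method": "move_arm", "body": {"motion": [{"x": 0,"y": 1,"z": 0,"yaw": 0},{"x": 0,"y": 2,"z": 0,"yaw": 0},{"x": 0,"y": 3,"z": 0,"yaw": 0},{"x": 0,"y": 4,"z": 0,"yaw": 0},{"x": 0,"y": 5,"z": 0,"yaw": 0},{"x": 0,"y": 6,"z": 0,"yaw": 0},{"x": 0,"y": 7,"z": 0,"yaw": 0},{"x": 0,"y": 8,"z": 0,"yaw": 0},{"x": 0,"y": 9,"z": 0,"yaw": 0},{"x": 0,"y": 9.9,"z": 0,"yaw": 0},{"x": 0,"y": 9.9,"z": 0,"yaw": 0},{"x": 0,"y": 9.9,"z": 0.4,"yaw": 0},{"x": 0,"y": 9.9,"z": 0.8,"yaw": 0},{"x": 0,"y": 9.9,"z": 1.2,"yaw": 0},{"x": 0,"y": 9.9,"z": 1.2,"yaw": 0}]}}

```text
clock: 23.62
eef_pos: [0.5346, -0.2538, 0.1081]
tool_rot: [0.745, 0.667, -0.0, -0.0]
ft_force: [0.3, 0.6, -0.6]
grip_width: 0.017
grasp_force: 60.3
```

>>> {"method": "move_arm", "body": {"motion": [{"x": 0,"y": 0,"z": 0,"yaw": 0},{"x": 0,"y": 0,"z": 0,"yaw": 0},{"x": 0,"y": 0,"z": 0,"yaw": 0},{"x": 0,"y": 0,"z": 0,"yaw": 0}], "gripper": -0.15}}

```text
clock: 24.12
eef_pos: [0.5349, -0.2539, 0.1084]
tool_rot: [0.745, 0.667, 0.0, 0.0]
ft_force: [0.2, 0.4, 0.7]
grip_width: 0.0364
grasp_force: 0.0
```

>>> {"method": "move_arm", "body": {"motion": [{"x": 0,"y": 0,"z": -1,"yaw": 0},{"x": 0,"y": 0,"z": -3,"yaw": 0},{"x": 0,"y": 0,"z": -7,"yaw": 0},{"x": 0,"y": 0,"z": -11,"yaw": 0},{"x": 0,"y": 0,"z": -12,"yaw": 0},{"x": 0,"y": 0,"z": -12,"yaw": 0}]}}

```text
clock: 24.88
eef_pos: [0.5352, -0.254, 0.2291]
tool_rot: [0.745, 0.667, 0.0, 0.001]
ft_force: [-0.6, -0.6, -0.2]
grip_width: 0.0362
grasp_force: 0.0
```

```bash
python3 to.py full,47.5,0,225,90 full,47.5,0,107,90
```

```text
t 24.88 pos [ 0.5352 -0.254   0.2291] theta 83.65 tilt 0.11 j [-0.44  0.43  0.26  1.41  0.    1.24] w 36.2 gf 0.0 F [-0.6 -0.6 -0.2]
full,47.5,0,225,90 world [0.6536 0.2707 0.225 ] shift cm [53.46  5.97  0.39] yaw -9.2
full,47.5,0,107,90 world [0.6536 0.2707 0.107 ] shift cm [53.46  5.95 12.19] yaw -9.2
```

>>> {"method": "move_arm", "body": {"motion": [{"x": 4,"y": 0,"z": 0,"yaw": -1},{"x": 9,"y": 0,"z": 0,"yaw": -2},{"x": 14,"y": 0,"z": 0,"yaw": -3},{"x": 19,"y": 0,"z": 0,"yaw": -4},{"x": 24,"y": 0.5,"z": 0,"yaw": -5},{"x": 29,"y": 1,"z": 0,"yaw": -6},{"x": 34,"y": 2,"z": 0,"yaw": -7},{"x": 39,"y": 3,"z": 0,"yaw": -8},{"x": 44,"y": 4,"z": 0,"yaw": -9},{"x": 48.5,"y": 5,"z": 0,"yaw": -9.2},{"x": 52,"y": 5.8,"z": 0,"yaw": -9.2},{"x": 53.5,"y": 6,"z": 0,"yaw": -9.2},{"x": 53.5,"y": 6,"z": 3,"yaw": -9.2},{"x": 53.5,"y": 6,"z": 6,"yaw": -9.2},{"x": 53.5,"y": 6,"z": 8.5,"yaw": -9.2},{"x": 53.5,"y": 6,"z": 8.5,"yaw": -9.2},{"x": 53.5,"y": 6,"z": 8.5,"yaw": -9.2}], "gripper": -0.01}}

```text
clock: 27.0
eef_pos: [0.6536, 0.2712, 0.1432]
tool_rot: [0.689, 0.724, -0.0, -0.0]
ft_force: [-0.9, 0.4, 1.3]
grip_width: 0.0424
grasp_force: 0.0
```

```bash
python3 to.py full,47.5,0,107,90; python3 - <<'E'
from h import *
s=bot.camera("scene"); t=bot.camera("top")
A=cv2.resize(s[140:230,115:215],(540,486),interpolation=3); B=cv2.resize(t[140:225,310:360],(260,442),interpolation=3)
o=np.zeros((486,800,3),np.uint8); o[:,:540]=A; o[:442,540:]=B; cv2.imwrite("pics/a6.png",o)
E
```

```text
t 27.0 pos [0.6536 0.2712 0.1432] theta 92.85 tilt 0.04 j [0.39 0.71 0.52 1.38 0.   1.91] w 42.4 gf 0.0 F [-0.9  0.4  1.3]
full,47.5,0,107,90 world [0.6536 0.2707 0.107 ] shift cm [-0.05  0.01  3.62] yaw 0.0
```

View pics/a6.png

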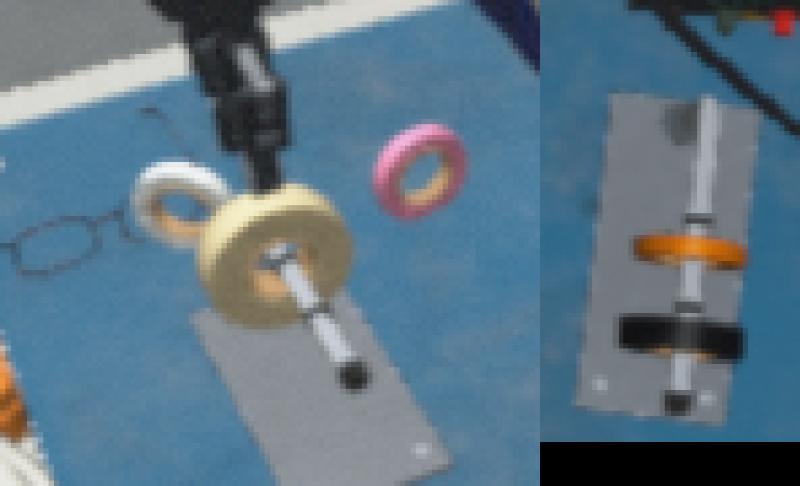

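Both rolls hang on the spare stand: film at (690,250), black at (682,335). The gripper is over the masking roll at (265,190), so I'll descend and grip.

>>> {"method": "move_arm", "body": {"motion": [{"x": 0,"y": 0,"z": 0.8,"yaw": 0},{"x": 0,"y": 0,"z": 1.6,"yaw": 0},{"x": 0,"y": 0,"z": 2.4,"yaw": 0},{"x": 0,"y": 0,"z": 3.2,"yaw": 0},{"x": 0,"y": 0,"z": 3.6,"yaw": 0},{"x": 0,"y": 0,"z": 3.6,"yaw": 0},{"x": 0,"y": 0,"z": 3.6,"yaw": 0}]}}

```text
clock: 27.98
eef_pos: [0.6538, 0.2713, 0.1076]
tool_rot: [0.689, 0.724, 0.0, 0.0]
ft_force: [0.3, 0.0, 0.1]
grip_width: 0.0423
grasp_force: 0.0
```

>>> {"method": "move_arm", "body": {"motion": [{"x": 0,"y": 0,"z": 0,"yaw": 0},{"x": 0,"y": 0,"z": 0,"yaw": 0},{"x": 0,"y": 0,"z": 0,"yaw": 0},{"x": 0,"y": 0,"z": 0,"yaw": 0},{"x": 0,"y": 0,"z": 0,"yaw": 0}], "gripper": -1}}

```text
clock: 28.6
eef_pos: [0.654, 0.2714, 0.108]
tool_rot: [0.689, 0.724, 0.001, 0.0]
ft_force: [0.1, 0.4, 3.9]
grip_width: 0.0227
grasp_force: 61.7
```

```bash
python3 to.py full,47.5,0,107,90 full,-155,0,120,90
```

```text
t 28.6 pos [0.654  0.2714 0.108 ] theta 92.85 tilt 0.08 j [0.39 0.73 0.46 1.3  0.   1.91] w 22.7 gf 61.7 F [0.1 0.4 3.9]
full,47.5,0,107,90 world [0.6536 0.2707 0.107 ] shift cm [-0.07 -0.04  0.1 ] yaw 0.0
full,-155,0,120,90 world [0.4514 0.2606 0.12  ] shift cm [ -0.07 -20.29  -1.22] yaw 0.0
```

>>> {"method": "move_arm", "body": {"motion": [{"x": 0,"y": 0,"z": -0.4,"yaw": 0},{"x": 0,"y": 0,"z": -0.9,"yaw": 0},{"x": 0,"y": 0,"z": -1.3,"yaw": 0},{"x": 0,"y": 0,"z": -1.3,"yaw": 0},{"x": 0,"y": -1,"z": -1.3,"yaw": 0},{"x": 0,"y": -2.5,"z": -1.3,"yaw": 0},{"x": 0,"y": -4,"z": -1.3,"yaw": 0},{"x": 0,"y": -5.5,"z": -1.3,"yaw": 0},{"x": 0,"y": -7,"z": -1.3,"yaw": 0},{"x": 0,"y": -8.5,"z": -1.3,"yaw": 0},{"x": 0,"y": -10,"z": -1.3,"yaw": 0},{"x": 0,"y": -11.5,"z": -1.3,"yaw": 0},{"x": 0,"y": -13,"z": -1.3,"yaw": 0},{"x": 0,"y": -14.5,"z": -1.3,"yaw": 0},{"x": 0,"y": -16,"z": -1.3,"yaw": 0},{"x": 0,"y": -17.5,"z": -1.3,"yaw": 0},{"x": 0,"y": -19,"z": -1.3,"yaw": 0},{"x": 0,"y": -20.3,"z": -1.3,"yaw": 0},{"x": 0,"y": -20.3,"z": -1.3,"yaw": 0},{"x": 0,"y": -20.3,"z": -1.3,"yaw": 0}]}}

```text
clock: 31.1
eef_pos: [0.4514, 0.2613, 0.1205]
tool_rot: [0.689, 0.724, 0.0, 0.0]
ft_force: [0.0, 0.1, -1.7]
grip_width: 0.0227
grasp_force: 61.3
```

```bash
python3 to.py disp,0,0,200,180 disp,0,0,100,180
```

```text
t 31.1 pos [0.4514 0.2613 0.1205] theta 92.85 tilt 0.06 j [ 0.52  0.36 -0.13  1.08 -0.    2.05] w 22.7 gf 61.3 F [ 0.   0.1 -1.7]
disp,0,0,200,180 world [ 0.4397 -0.002   0.2   ] shift cm [-26.24  -2.48  -7.96] yaw -91.8
disp,0,0,100,180 world [ 0.4397 -0.002   0.1   ] shift cm [-26.24  -2.49   2.04] yaw -91.8
```

>>> {"method": "move_arm", "body": {"motion": [{"x": 0,"y": 0,"z": -4,"yaw": 0},{"x": 0,"y": 0,"z": -8,"yaw": 0},{"x": -3,"y": -0.5,"z": -9,"yaw": -5},{"x": -7,"y": -1,"z": -9,"yaw": -14},{"x": -11,"y": -1.5,"z": -9,"yaw": -23},{"x": -15,"y": -2,"z": -9,"yaw": -32},{"x": -19,"y": -2.5,"z": -9,"yaw": -41},{"x": -22,"y": -2.5,"z": -9,"yaw": -50},{"x": -24.5,"y": -2.5,"z": -9,"yaw": -59},{"x": -26.2,"y": -2.5,"z": -9,"yaw": -68},{"x": -26.2,"y": -2.5,"z": -9,"yaw": -77},{"x": -26.2,"y": -2.5,"z": -9,"yaw": -86},{"x": -26.2,"y": -2.5,"z": -9,"yaw": -91.8},{"x": -26.2,"y": -2.5,"z": -7,"yaw": -91.8},{"x": -26.2,"y": -2.5,"z": -5,"yaw": -91.8},{"x": -26.2,"y": -2.5,"z": -3,"yaw": -91.8},{"x": -26.2,"y": -2.5,"z": -3,"yaw": -91.8},{"x": -26.2,"y": -2.5,"z": -3,"yaw": -91.8}]}}

```text
clock: 33.35
eef_pos: [0.4397, -0.0019, 0.151]
tool_rot: [-0.04, 0.999, -0.0, 0.001]
ft_force: [-0.4, 0.1, -0.6]
grip_width: 0.0227
grasp_force: 61.2
```

```bash
python3 to.py disp,0,0,101,180; python3 snap.py a7 scene 150 240 230 320; python3 - <<'E'
from fit import *
Rz=R.from_euler('z',4.7,degrees=True).as_matrix(); o=np.array([.4397,-.002,0])
for n,P in dict(L=(0,16.5,46),Rr=(0,-16.5,46),axisNear=(-46,0,124),bot=(0,0,78)).items(): print(n,((proj("scene",np.array(P)/1e3@Rz.T+o)[0]-[230,150])*6.667).round())
E
```

```text
t 33.35 pos [ 0.4397 -0.0019  0.151 ] theta -175.36 tilt 0.06 j [-0.    0.18 -0.29  1.1  -0.   -0.09] w 22.7 gf 61.2 F [-0.4  0.1 -0.6]
disp,0,0,101,180 world [ 0.4397 -0.002   0.101 ] shift cm [ 0.01 -0.01  5.  ] yaw -0.1
L [229. 390.]
Rr [287. 364.]
axisNear [316. 311.]
bot [259. 328.]
```

View pics/a7.png

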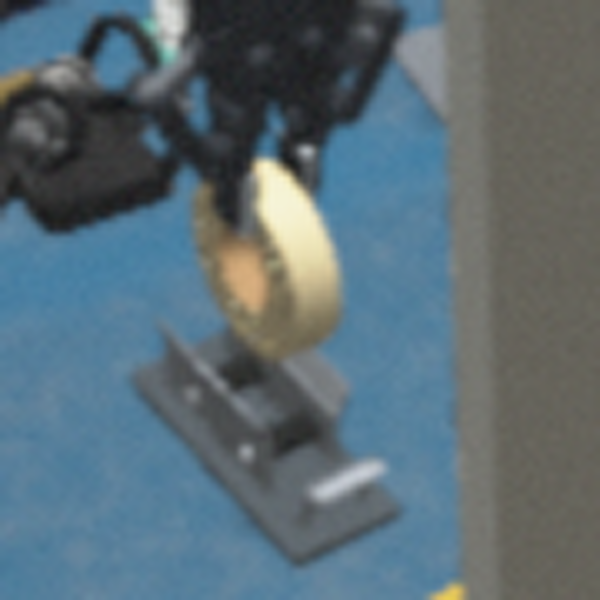

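The masking roll at (270,260) is held upright over the gap between the cheeks, parallel to them. I'll lower it.

>>> {"method": "move_arm", "body": {"motion": [{"x": 0,"y": 0,"z": 0.8,"yaw": 0},{"x": 0,"y": 0,"z": 1.6,"yaw": 0},{"x": 0,"y": 0,"z": 2.4,"yaw": 0},{"x": 0,"y": 0,"z": 3.2,"yaw": 0},{"x": 0,"y": 0,"z": 4,"yaw": 0},{"x": 0,"y": 0,"z": 4.5,"yaw": 0},{"x": 0,"y": 0,"z": 4.8,"yaw": 0},{"x": 0,"y": 0,"z": 4.8,"yaw": 0}]}}

```text
clock: 34.4
eef_pos: [0.4397, -0.0018, 0.1026]
tool_rot: [-0.041, 0.999, -0.0, 0.001]
ft_force: [1.1, 1.2, 0.0]
grip_width: 0.0226
grasp_force: 61.4
```

```bash
python3 to.py disp,0,0,100.4,180
```

```text
t 34.4 pos [ 0.4397 -0.0018  0.1026] theta -175.34 tilt 0.09 j [-0.    0.23 -0.37  0.97  0.   -0.09] w 22.6 gf 61.4 F [1.1 1.2 0. ]
disp,0,0,100.4,180 world [ 0.4397 -0.002   0.1004] shift cm [ 0.   -0.02  0.22] yaw -0.0
```

>>> {"method": "move_arm", "body": {"motion": [{"x": 0,"y": 0,"z": 0.1,"yaw": 0},{"x": 0,"y": 0,"z": 0.2,"yaw": 0},{"x": 0,"y": 0,"z": 0.2,"yaw": 0}]}}

```text
clock: 34.78
eef_pos: [0.4409, -0.0017, 0.1018]
tool_rot: [-0.041, 0.999, -0.0, 0.002]
ft_force: [0.9, -0.3, 5.3]
grip_width: 0.0226
grasp_force: 62.0
```

>>> {"method": "move_arm", "body": {"motion": [{"x": 0,"y": 0,"z": 0,"yaw": 0},{"x": 0,"y": 0,"z": 0,"yaw": 0},{"x": 0,"y": 0,"z": 0,"yaw": 0},{"x": 0,"y": 0,"z": 0,"yaw": 0}], "gripper": 0.05}}

```text
clock: 35.28
eef_pos: [0.4387, -0.0018, 0.1001]
tool_rot: [-0.041, 0.999, 0.0, -0.0]
ft_force: [0.4, 0.0, 0.3]
grip_width: 0.045
grasp_force: 0.0
```

>>> {"method": "move_arm", "body": {"motion": [{"x": 0,"y": 0,"z": -1,"yaw": 0},{"x": 0,"y": 0,"z": -3,"yaw": 0},{"x": 0,"y": 0,"z": -7,"yaw": 0},{"x": 0,"y": 0,"z": -11,"yaw": 0},{"x": 0,"y": 0,"z": -12.5,"yaw": 0},{"x": 0,"y": 0,"z": -12.5,"yaw": 0}]}}

```text
clock: 36.02
eef_pos: [0.44, -0.0018, 0.2272]
tool_rot: [-0.041, 0.999, -0.0, 0.002]
ft_force: [-0.0, -0.4, -0.4]
grip_width: 0.0449
grasp_force: 0.0
```

```bash
python3 snap.py a8 scene 160 240 230 320; python3 to.py spare,-56.5,0,225,90 spare,-56.5,0,108,90
```

```text
t 36.08 pos [ 0.4392 -0.0018  0.2259] theta -175.35 tilt 0.08 j [-0.    0.12 -0.16  1.29  0.   -0.09] w 45.4 gf 0.0 F [ 0.   1.2 -1.3]
spare,-56.5,0,225,90 world [ 0.5355 -0.2535  0.225 ] shift cm [ -7.57 -25.87   0.1 ] yaw 101.0
spare,-56.5,0,108,90 world [ 0.5355 -0.2535  0.108 ] shift cm [ -7.55 -25.86  11.8 ] yaw 101.0
```

View pics/a8.png

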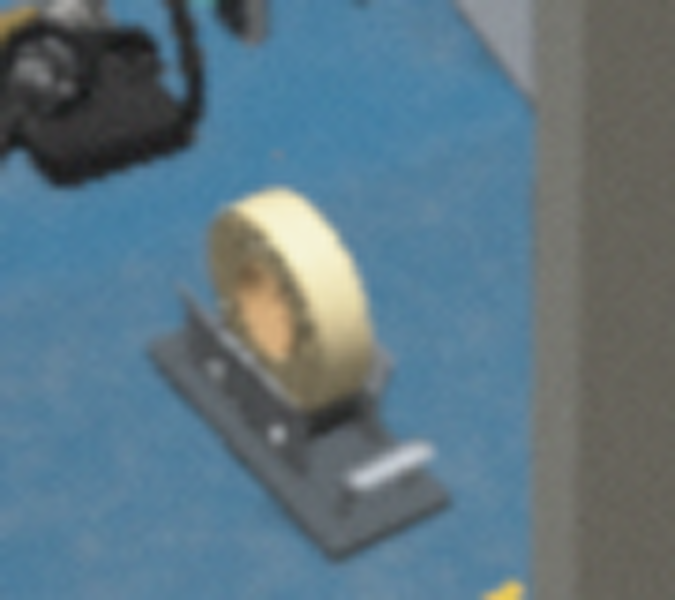

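The masking roll stands upright on the rollers between the cheeks at (290,300). Next, the insulating roll on the spare stand.

>>> {"method": "move_arm", "body": {"motion": [{"x": -1,"y": -3,"z": 0,"yaw": 10},{"x": -2,"y": -7,"z": 0,"yaw": 20},{"x": -3.5,"y": -11,"z": 0,"yaw": 30},{"x": -5,"y": -15,"z": 0,"yaw": 40},{"x": -6,"y": -19,"z": 0,"yaw": 50},{"x": -7,"y": -23,"z": 0,"yaw": 60},{"x": -7.5,"y": -25,"z": 0,"yaw": 70},{"x": -7.6,"y": -25.9,"z": 0,"yaw": 80},{"x": -7.6,"y": -25.9,"z": 0,"yaw": 90},{"x": -7.6,"y": -25.9,"z": 0,"yaw": 101},{"x": -7.6,"y": -25.9,"z": 0,"yaw": 101},{"x": -7.6,"y": -25.9,"z": 3,"yaw": 101},{"x": -7.6,"y": -25.9,"z": 6,"yaw": 101},{"x": -7.6,"y": -25.9,"z": 9,"yaw": 101},{"x": -7.6,"y": -25.9,"z": 9,"yaw": 101},{"x": -7.6,"y": -25.9,"z": 9,"yaw": 101}], "gripper": -0.15}}

```text
clock: 38.08
eef_pos: [0.5361, -0.2539, 0.136]
tool_rot: [0.745, 0.667, 0.0, 0.0]
ft_force: [-0.1, -1.1, -0.5]
grip_width: 0.0364
grasp_force: 0.0
```

```bash
python3 to.py spare,-56.5,0,108,90
```

```text
t 38.08 pos [ 0.5361 -0.2539  0.136 ] theta 83.73 tilt 0.04 j [-0.44  0.48  0.1   1.19 -0.    1.24] w 36.4 gf 0.0 F [-0.1 -1.1 -0.5]
spare,-56.5,0,108,90 world [ 0.5355 -0.2535  0.108 ] shift cm [ 0.04 -0.06  2.8 ] yaw 0.1
```

>>> {"method": "move_arm", "body": {"motion": [{"x": 0,"y": -0.1,"z": 0.7,"yaw": 0},{"x": 0,"y": -0.1,"z": 1.4,"yaw": 0},{"x": 0,"y": -0.1,"z": 2.1,"yaw": 0},{"x": 0,"y": -0.1,"z": 2.7,"yaw": 0},{"x": 0,"y": -0.1,"z": 2.8,"yaw": 0},{"x": 0,"y": -0.1,"z": 2.8,"yaw": 0}]}}

```text
clock: 38.83
eef_pos: [0.5347, -0.2537, 0.1072]
tool_rot: [0.745, 0.667, -0.0, -0.0]
ft_force: [0.8, 0.2, -0.3]
grip_width: 0.0363
grasp_force: 0.0
```

>>> {"method": "move_arm", "body": {"motion": [{"x": 0,"y": 0,"z": 0,"yaw": 0},{"x": 0,"y": 0,"z": 0,"yaw": 0},{"x": 0,"y": 0,"z": 0,"yaw": 0},{"x": 0,"y": 0,"z": 0,"yaw": 0},{"x": 0,"y": 0,"z": 0,"yaw": 0}], "gripper": -1}}

```text
clock: 39.45
eef_pos: [0.5351, -0.2538, 0.1078]
tool_rot: [0.745, 0.667, 0.0, 0.001]
ft_force: [0.9, -0.9, 3.4]
grip_width: 0.0173
grasp_force: 60.4
```

>>> {"method": "move_arm", "body": {"motion": [{"x": 0,"y": 0,"z": -0.4,"yaw": 0},{"x": 0,"y": 0,"z": -0.9,"yaw": 0},{"x": 0,"y": 0,"z": -1.3,"yaw": 0},{"x": 0,"y": 0,"z": -1.3,"yaw": 0},{"x": 0,"y": -1,"z": -1.3,"yaw": 0},{"x": 0,"y": -2.5,"z": -1.3,"yaw": 0},{"x": 0,"y": -4,"z": -1.3,"yaw": 0},{"x": 0,"y": -5.5,"z": -1.3,"yaw": 0},{"x": 0,"y": -7,"z": -1.3,"yaw": 0},{"x": 0,"y": -8.5,"z": -1.3,"yaw": 0},{"x": 0,"y": -9.8,"z": -1.3,"yaw": 0},{"x": 0,"y": -9.8,"z": -4,"yaw": 0},{"x": 0,"y": -9.8,"z": -8,"yaw": 0},{"x": 0,"y": -9.8,"z": -12,"yaw": 0},{"x": 0,"y": -9.8,"z": -13,"yaw": 0},{"x": 0,"y": -9.8,"z": -13,"yaw": 0},{"x": 0,"y": -9.8,"z": -13,"yaw": 0}]}}

```text
clock: 41.58
eef_pos: [0.4363, -0.2423, 0.2355]
tool_rot: [0.745, 0.667, -0.001, -0.002]
ft_force: [-0.4, 0.7, -2.1]
grip_width: 0.0173
grasp_force: 60.1
```

```bash
python3 to.py full,-155,0,235,90 full,-155,0,121,90
```

```text
t 41.58 pos [ 0.4363 -0.2423  0.2355] theta 83.65 tilt 0.19 j [-0.51  0.24  0.01  1.35  0.    1.17] w 17.3 gf 60.1 F [-0.4  0.7 -2.1]
full,-155,0,235,90 world [0.4514 0.2606 0.235 ] shift cm [50.15 -4.06  0.13] yaw -9.2
full,-155,0,121,90 world [0.4514 0.2606 0.121 ] shift cm [50.13 -4.03 11.53] yaw -9.2
```

>>> {"method": "move_arm", "body": {"motion": [{"x": 3,"y": 0,"z": 0,"yaw": 0},{"x": 8,"y": -0.5,"z": 0,"yaw": -1},{"x": 13,"y": -1,"z": 0,"yaw": -2},{"x": 18,"y": -1.4,"z": 0,"yaw": -3},{"x": 23,"y": -1.8,"z": 0,"yaw": -4},{"x": 28,"y": -2.2,"z": 0,"yaw": -5},{"x": 33,"y": -2.6,"z": 0,"yaw": -6},{"x": 38,"y": -3,"z": 0,"yaw": -7},{"x": 43,"y": -3.4,"z": 0,"yaw": -8},{"x": 47,"y": -3.8,"z": 0,"yaw": -9},{"x": 49.5,"y": -4,"z": 0,"yaw": -9.2},{"x": 50.1,"y": -4,"z": 0,"yaw": -9.2},{"x": 50.1,"y": -4,"z": 3,"yaw": -9.2},{"x": 50.1,"y": -4,"z": 6,"yaw": -9.2},{"x": 50.1,"y": -4,"z": 9,"yaw": -9.2},{"x": 50.1,"y": -4,"z": 11.4,"yaw": -9.2},{"x": 50.1,"y": -4,"z": 11.4,"yaw": -9.2},{"x": 50.1,"y": -4,"z": 11.4,"yaw": -9.2}]}}

```text
clock: 43.82
eef_pos: [0.4533, 0.2591, 0.1238]
tool_rot: [0.69, 0.724, 0.0, 0.0]
ft_force: [-0.2, -0.0, -0.4]
grip_width: 0.0174
grasp_force: 60.0
```

```bash
python3 to.py full,-4.5,0,120.5,90
```

```text
t 43.83 pos [0.4533 0.2591 0.1238] theta 92.81 tilt 0.01 j [ 0.52  0.36 -0.13  1.09 -0.    2.04] w 17.4 gf 60.0 F [-0.2 -0.  -0.4]
full,-4.5,0,120.5,90 world [0.6017 0.2681 0.1205] shift cm [ 0.17 14.87  0.33] yaw -0.0
```

>>> {"method": "move_arm", "body": {"motion": [{"x": 0.15,"y": 0.5,"z": 0.3,"yaw": 0},{"x": 0.15,"y": 1.5,"z": 0.3,"yaw": 0},{"x": 0.15,"y": 2.5,"z": 0.3,"yaw": 0},{"x": 0.15,"y": 3.5,"z": 0.3,"yaw": 0},{"x": 0.15,"y": 4.5,"z": 0.3,"yaw": 0},{"x": 0.15,"y": 5.5,"z": 0.3,"yaw": 0},{"x": 0.15,"y": 6.5,"z": 0.3,"yaw": 0},{"x": 0.15,"y": 7.5,"z": 0.3,"yaw": 0},{"x": 0.15,"y": 8.5,"z": 0.3,"yaw": 0},{"x": 0.15,"y": 9.5,"z": 0.3,"yaw": 0},{"x": 0.15,"y": 10.5,"z": 0.3,"yaw": 0},{"x": 0.15,"y": 11.5,"z": 0.3,"yaw": 0},{"x": 0.15,"y": 12.5,"z": 0.3,"yaw": 0},{"x": 0.15,"y": 13.5,"z": 0.3,"yaw": 0},{"x": 0.15,"y": 14.5,"z": 0.3,"yaw": 0},{"x": 0.15,"y": 14.9,"z": 0.3,"yaw": 0},{"x": 0.15,"y": 14.9,"z": 0.3,"yaw": 0}]}}

```text
clock: 45.95
eef_pos: [0.6018, 0.2684, 0.1201]
tool_rot: [0.689, 0.724, -0.0, -0.0]
ft_force: [0.5, -0.4, -0.6]
grip_width: 0.0173
grasp_force: 60.0
```

```bash
python3 to.py full,-4.5,0,108,90
```

```text
t 45.95 pos [0.6018 0.2684 0.1201] theta 92.84 tilt 0.02 j [0.42 0.62 0.29 1.24 0.   1.94] w 17.3 gf 60.0 F [ 0.5 -0.4 -0.6]
full,-4.5,0,108,90 world [0.6017 0.2681 0.108 ] shift cm [-0.03 -0.01  1.21] yaw -0.0
```

>>> {"method": "move_arm", "body": {"motion": [{"x": 0,"y": 0,"z": 0.4,"yaw": 0},{"x": 0,"y": 0,"z": 0.8,"yaw": 0},{"x": 0,"y": 0,"z": 1.2,"yaw": 0},{"x": 0,"y": 0,"z": 1.2,"yaw": 0}]}}

```text
clock: 46.45
eef_pos: [0.6015, 0.2684, 0.1081]
tool_rot: [0.689, 0.725, -0.0, -0.0]
ft_force: [0.2, -0.0, -1.1]
grip_width: 0.0175
grasp_force: 60.1
```

>>> {"method": "move_arm", "body": {"motion": [{"x": 0,"y": 0,"z": 0,"yaw": 0},{"x": 0,"y": 0,"z": 0,"yaw": 0},{"x": 0,"y": 0,"z": 0,"yaw": 0},{"x": 0,"y": 0,"z": 0,"yaw": 0}], "gripper": -0.15}}

```text
clock: 46.95
eef_pos: [0.6017, 0.2685, 0.1084]
tool_rot: [0.689, 0.724, 0.0, 0.0]
ft_force: [-0.8, 0.5, -0.6]
grip_width: 0.0361
grasp_force: 0.0
```

>>> {"method": "move_arm", "body": {"motion": [{"x": 0,"y": 0,"z": -1,"yaw": 0},{"x": 0,"y": 0,"z": -3,"yaw": 0},{"x": 0,"y": 0,"z": -7,"yaw": 0},{"x": 0,"y": 0,"z": -11,"yaw": 0},{"x": 0,"y": 0,"z": -12,"yaw": 0},{"x": 0,"y": 0,"z": -12,"yaw": 0}]}}

```text
clock: 47.7
eef_pos: [0.6021, 0.2686, 0.2293]
tool_rot: [0.689, 0.725, 0.001, 0.0]
ft_force: [0.6, -0.5, -0.0]
grip_width: 0.0363
grasp_force: 0.0
```

```bash
python3 to.py spare,-4.5,0,225,90 spare,-4.5,0,106,90
```

```text
t 47.7 pos [0.6021 0.2686 0.2293] theta 92.86 tilt 0.12 j [ 0.42  0.57  0.5   1.49 -0.    1.94] w 36.3 gf 0.0 F [ 0.6 -0.5 -0. ]
spare,-4.5,0,225,90 world [ 0.5872 -0.2592  0.225 ] shift cm [-52.64  -4.11   0.38] yaw 9.2
spare,-4.5,0,106,90 world [ 0.5872 -0.2592  0.106 ] shift cm [-52.65  -4.14  12.28] yaw 9.2
```

>>> {"method": "move_arm", "body": {"motion": [{"x": -4,"y": -0.8,"z": 0,"yaw": 1},{"x": -9,"y": -1.5,"z": 0,"yaw": 2},{"x": -14,"y": -2.2,"z": 0,"yaw": 3},{"x": -19,"y": -3,"z": 0,"yaw": 4},{"x": -24,"y": -3.5,"z": 0,"yaw": 5},{"x": -29,"y": -4,"z": 0,"yaw": 6},{"x": -34,"y": -4.1,"z": 0,"yaw": 7},{"x": -39,"y": -4.1,"z": 0,"yaw": 8},{"x": -44,"y": -4.1,"z": 0,"yaw": 9},{"x": -48.5,"y": -4.1,"z": 0,"yaw": 9.2},{"x": -51.5,"y": -4.1,"z": 0,"yaw": 9.2},{"x": -52.6,"y": -4.1,"z": 0,"yaw": 9.2},{"x": -52.6,"y": -4.1,"z": 3,"yaw": 9.2},{"x": -52.6,"y": -4.1,"z": 6.5,"yaw": 9.2},{"x": -52.6,"y": -4.1,"z": 9.5,"yaw": 9.2},{"x": -52.6,"y": -4.1,"z": 9.5,"yaw": 9.2},{"x": -52.6,"y": -4.1,"z": 9.5,"yaw": 9.2}], "gripper": -0.34}}

```text
clock: 49.82
eef_pos: [0.5874, -0.2584, 0.1341]
tool_rot: [0.745, 0.667, 0.0, 0.0]
ft_force: [1.1, 0.2, -0.1]
grip_width: 0.0282
grasp_force: 0.0
```

```bash
python3 to.py spare,-4.5,0,106,90
```

```text
t 49.83 pos [ 0.5874 -0.2584  0.1341] theta 83.7 tilt 0.04 j [-0.41  0.57  0.25  1.25  0.    1.27] w 28.2 gf 0.0 F [ 1.1  0.2 -0.1]
spare,-4.5,0,106,90 world [ 0.5872 -0.2592  0.106 ] shift cm [-0.08 -0.01  2.81] yaw 0.0
```

>>> {"method": "move_arm", "body": {"motion": [{"x": -0.1,"y": 0,"z": 0.7,"yaw": 0},{"x": -0.1,"y": 0,"z": 1.4,"yaw": 0},{"x": -0.1,"y": 0,"z": 2.1,"yaw": 0},{"x": -0.1,"y": 0,"z": 2.7,"yaw": 0},{"x": -0.1,"y": 0,"z": 2.8,"yaw": 0},{"x": -0.1,"y": 0,"z": 2.8,"yaw": 0}]}}

```text
clock: 50.58
eef_pos: [0.5868, -0.2599, 0.1052]
tool_rot: [0.745, 0.667, -0.0, -0.0]
ft_force: [0.1, -0.3, 0.2]
grip_width: 0.0281
grasp_force: 0.0
```

>>> {"method": "move_arm", "body": {"motion": [{"x": 0,"y": 0,"z": 0,"yaw": 0},{"x": 0,"y": 0,"z": 0,"yaw": 0},{"x": 0,"y": 0,"z": 0,"yaw": 0},{"x": 0,"y": 0,"z": 0,"yaw": 0},{"x": 0,"y": 0,"z": 0,"yaw": 0}], "gripper": -1}}

```text
clock: 51.2
eef_pos: [0.5871, -0.2601, 0.1058]
tool_rot: [0.745, 0.667, 0.0, 0.0]
ft_force: [-0.1, 0.8, 3.1]
grip_width: 0.0101
grasp_force: 62.0
```

>>> {"method": "move_arm", "body": {"motion": [{"x": 0,"y": 0,"z": -0.4,"yaw": 0},{"x": 0,"y": 0,"z": -0.9,"yaw": 0},{"x": 0,"y": 0,"z": -1.3,"yaw": 0},{"x": 0,"y": 0,"z": -1.3,"yaw": 0},{"x": 0,"y": -1,"z": -1.3,"yaw": 0},{"x": 0,"y": -2.5,"z": -1.3,"yaw": 0},{"x": 0,"y": -4,"z": -1.3,"yaw": 0},{"x": 0,"y": -5.5,"z": -1.3,"yaw": 0},{"x": 0,"y": -7,"z": -1.3,"yaw": 0},{"x": 0,"y": -8.5,"z": -1.3,"yaw": 0},{"x": 0,"y": -10,"z": -1.3,"yaw": 0},{"x": 0,"y": -11.5,"z": -1.3,"yaw": 0},{"x": 0,"y": -13,"z": -1.3,"yaw": 0},{"x": 0,"y": -14.5,"z": -1.3,"yaw": 0},{"x": 0,"y": -14.5,"z": -1.3,"yaw": 0},{"x": 0,"y": -14.5,"z": -5,"yaw": 0},{"x": 0,"y": -14.5,"z": -9,"yaw": 0},{"x": 0,"y": -14.5,"z": -13,"yaw": 0},{"x": 0,"y": -14.5,"z": -13,"yaw": 0},{"x": 0,"y": -14.5,"z": -13,"yaw": 0}]}}

```text
clock: 53.7
eef_pos: [0.4427, -0.2438, 0.2347]
tool_rot: [0.745, 0.667, -0.0, -0.0]
ft_force: [-0.1, -0.0, -0.6]
grip_width: 0.0104
grasp_force: 61.7
```

```bash
python3 to.py full,-150,0,235,90 full,-150,0,119,90
```

```text
t 53.7 pos [ 0.4427 -0.2438  0.2347] theta 83.66 tilt 0.02 j [-0.5   0.25  0.03  1.35  0.    1.18] w 10.4 gf 61.7 F [-0.1 -0.  -0.6]
full,-150,0,235,90 world [0.4564 0.2608 0.235 ] shift cm [ 5.031e+01 -4.210e+00 -2.000e-02] yaw -9.2
full,-150,0,119,90 world [0.4564 0.2608 0.119 ] shift cm [50.31 -4.21 11.58] yaw -9.2
```

>>> {"method": "move_arm", "body": {"motion": [{"x": 3,"y": 0,"z": 0,"yaw": 0},{"x": 8,"y": -0.5,"z": 0,"yaw": -1},{"x": 13,"y": -1,"z": 0,"yaw": -2},{"x": 18,"y": -1.4,"z": 0,"yaw": -3},{"x": 23,"y": -1.8,"z": 0,"yaw": -4},{"x": 28,"y": -2.2,"z": 0,"yaw": -5},{"x": 33,"y": -2.6,"z": 0,"yaw": -6},{"x": 38,"y": -3,"z": 0,"yaw": -7},{"x": 43,"y": -3.4,"z": 0,"yaw": -8},{"x": 47,"y": -3.8,"z": 0,"yaw": -9},{"x": 49.5,"y": -4.2,"z": 0,"yaw": -9.2},{"x": 50.3,"y": -4.2,"z": 0,"yaw": -9.2},{"x": 50.3,"y": -4.2,"z": 3,"yaw": -9.2},{"x": 50.3,"y": -4.2,"z": 6,"yaw": -9.2},{"x": 50.3,"y": -4.2,"z": 9,"yaw": -9.2},{"x": 50.3,"y": -4.2,"z": 11.6,"yaw": -9.2},{"x": 50.3,"y": -4.2,"z": 11.6,"yaw": -9.2},{"x": 50.3,"y": -4.2,"z": 11.6,"yaw": -9.2}]}}

```text
clock: 55.95
eef_pos: [0.457, 0.2603, 0.1199]
tool_rot: [0.69, 0.724, 0.0, 0.0]
ft_force: [-0.1, -1.1, 1.1]
grip_width: 0.0102
grasp_force: 61.7
```

```bash
python3 to.py full,-56.5,0,119,90
```

```text
t 55.95 pos [0.457  0.2603 0.1199] theta 92.81 tilt 0.02 j [ 0.52  0.37 -0.12  1.08 -0.    2.04] w 10.2 gf 61.7 F [-0.1 -1.1  1.1]
full,-56.5,0,119,90 world [0.5498 0.2655 0.119 ] shift cm [0.07 9.29 0.09] yaw -0.0
```

>>> {"method": "move_arm", "body": {"motion": [{"x": 0.1,"y": 1,"z": 0.1,"yaw": 0},{"x": 0.1,"y": 2,"z": 0.1,"yaw": 0},{"x": 0.1,"y": 3,"z": 0.1,"yaw": 0},{"x": 0.1,"y": 4,"z": 0.1,"yaw": 0},{"x": 0.1,"y": 5,"z": 0.1,"yaw": 0},{"x": 0.1,"y": 6,"z": 0.1,"yaw": 0},{"x": 0.1,"y": 7,"z": 0.1,"yaw": 0},{"x": 0.1,"y": 8,"z": 0.1,"yaw": 0},{"x": 0.1,"y": 9,"z": 0.1,"yaw": 0},{"x": 0.1,"y": 9.3,"z": 0.1,"yaw": 0},{"x": 0.1,"y": 9.3,"z": 0.1,"yaw": 0},{"x": 0.1,"y": 9.3,"z": 0.5,"yaw": 0},{"x": 0.1,"y": 9.3,"z": 0.9,"yaw": 0},{"x": 0.1,"y": 9.3,"z": 1.3,"yaw": 0},{"x": 0.1,"y": 9.3,"z": 1.3,"yaw": 0}]}}

```text
clock: 57.82
eef_pos: [0.5492, 0.2662, 0.1061]
tool_rot: [0.689, 0.725, -0.0, -0.0]
ft_force: [-0.6, -0.2, -0.5]
grip_width: 0.01
grasp_force: 61.8
```

>>> {"method": "move_arm", "body": {"motion": [{"x": 0,"y": 0,"z": 0,"yaw": 0},{"x": 0,"y": 0,"z": 0,"yaw": 0},{"x": 0,"y": 0,"z": 0,"yaw": 0},{"x": 0,"y": 0,"z": 0,"yaw": 0}], "gripper": -0.34}}

```text
clock: 58.32
eef_pos: [0.5494, 0.2663, 0.1064]
tool_rot: [0.689, 0.724, 0.0, 0.0]
ft_force: [0.1, -1.0, -0.5]
grip_width: 0.0282
grasp_force: 0.0
```

>>> {"method": "move_arm", "body": {"motion": [{"x": 0,"y": 0,"z": -1,"yaw": 0},{"x": 0,"y": 0,"z": -3,"yaw": 0},{"x": 0,"y": 0,"z": -7,"yaw": 0},{"x": 0,"y": 0,"z": -11,"yaw": 0},{"x": 0,"y": 0,"z": -14,"yaw": 0},{"x": -5,"y": -3,"z": -14,"yaw": 0},{"x": -10,"y": -6,"z": -14,"yaw": 0},{"x": -15,"y": -9,"z": -14,"yaw": 0},{"x": -18,"y": -12,"z": -14,"yaw": 0},{"x": -18,"y": -12,"z": -14,"yaw": 0},{"x": -18,"y": -12,"z": -14,"yaw": 0}]}}

```text
clock: 59.7
eef_pos: [0.4393, 0.0808, 0.2473]
tool_rot: [0.689, 0.724, 0.001, 0.001]
ft_force: [0.6, -0.9, -0.8]
grip_width: 0.0282
grasp_force: 0.0
```

```bash
python3 to.py; python3 - <<'E'
from h import *
s=bot.camera("scene"); t=bot.camera("top")
A=cv2.resize(s[150:260,110:300],(800,463),interpolation=3); cv2.imwrite("pics/f1.png",A)
cv2.imwrite("pics/f2.png",cv2.resize(t[125:275,120:410],(800,414),interpolation=3))
E
```

```text
t 59.7 pos [0.4393 0.0808 0.2473] theta 92.84 tilt 0.14 j [ 0.18  0.13 -0.09  1.35  0.    1.7 ] w 28.2 gf 0.0 F [ 0.6 -0.9 -0.8]
```

View pics/f1.png

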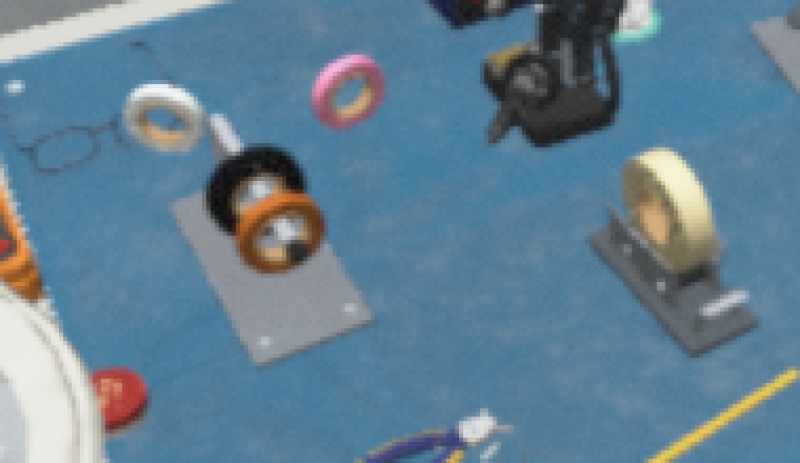

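View pics/f2.png

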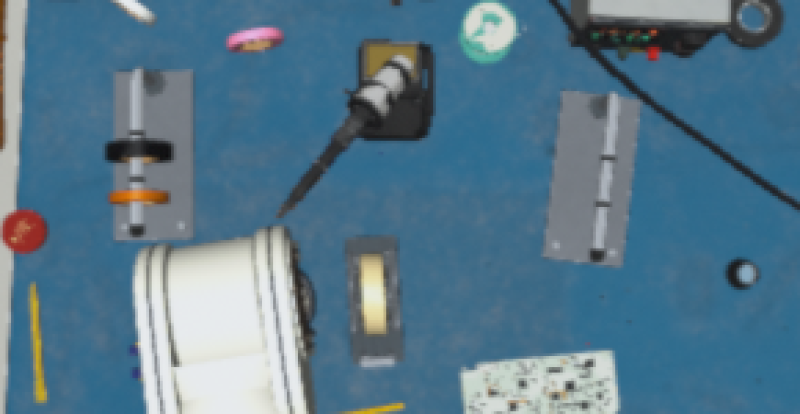

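The top view shows all three rolls where they belong. Black hangs in the middle place (138,151) and amber in the front place (138,197). The masking roll stands in the dispenser (373,293), and the spare stand is empty. The arm touches nothing, so I'll hand the job in.

```bash
python3 -c "
from workcell import bot
print(bot.job_done())"
```

```text
the job is handed in; nothing more can be done
None
```

I handed the job in at about 60 s of the 128 s limit: the masking roll stands upright in the dispenser, the insulating and film rolls hang back in the middle and front places of the first stand, and the tin, loupe and cutters were not touched.

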